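Clear the heel clamp and trimming board

ROBOT

A 7-joint arm with a two-finger parallel gripper is mounted at the origin on the work surface. World frame = base frame: x ahead of the robot, y to its left, z up, the work surface at z = 0. Lengths are in mm, angles in rad, forces in N, time in s.
With the tool pointing down it reaches from about 425 to 925 mm from the base axis. Payload 6.8 kg.
Tool frame: the origin (TCP) lies between the finger pads; the fingertips stand 22 mm ahead of it and the grasp point (between the pads) lies 3 mm ahead of it; z points along the fingers, y is the line along which they close (so a half turn about z gives the same grasp; the last joint's range is limited). The gripper opens to 88 mm and grips with 3 to 60 N. Pads are 20 mm wide; open, the fingers measure 115 mm over their backs; the gripper's body (75 mm by 178 mm) begins 61 mm behind the grasp point.
Start: joints at [-1.307, 0.477, 0.022, 1.555, -0.011, 1.109, -0.083], TCP at [245.22, 628.899, 244.664] pointing down, gripper open.
Joint ranges: [-2.96, 2.96], [-0.34, 2.1], [-1.41, 1.46], [0.24, 2.44], [-1.37, 4.51], [0.17, 1.92], [-2.96, 2.96]. Speed limits (rad/s): [2.39, 2.39, 3.14, 3.14, 3.14, 3.14, 3.14].

INTERFACE

Orientations are given as a unit quaternion [w, x, y, z].
In Python, from station import state, vision, arm gives the robot as it stands.
- The arm moves only by the tool jog_arm, never from a script. Its argument "steps" is a list of rows, each a list of 7 numbers: the shift along the world's x, y, z in m, then the turn, a rotation vector about the world's x, y, z in rad, then the opening, from 0 (shut) to 1 (fully open). In form: [[x, y, z, wx, wy, wz, hand], ...]. A call has 1 to 5 rows; each row is the pose to reach, as a shift and turn from the pose commanded when the call began; what a row does not reach only later rows make up. A row lasts 1/10 s, in which the tool goes at most 50 mm and 8.59 degrees, less where a joint would pass 70% of its speed; a pose out of reach is approached as far as the arm can. A call with a gripper value outside its range is refused whole. The fingers move at their own pace and stop on an object; "grip_force" is the grip in N (left out, the last holds). Time passes only in rows, so rows that repeat a pose let the fingers close. It gives the time, the measured TCP pose, the force, the opening and the grip force at its end, in the units of the state.
- state(): the state, without advancing time (a new reading comes with each control period).
- vision.grab_frame(name): name is "scene" or "top" or "wrist"; returns the picture (384x512x3 uint8, blue, green, red); there is no depth.
- vision.camera_params(name): a dict with "fx", "fy", "cx", "cy" (pixels), "D" ([k1, k2, p1, p2, k3] as OpenCV has them; the pictures are not rectified), "world_from_camera" (4x4, takes a point from camera to world coordinates). Camera axes: x right, y down, z forward; pixel columns grow to the right and rows downward; lengths in mm; the calibration is good to about 2 mm. A picture is of the moment at which its call begins: read the wrist's pose just before it. camera_params takes no time and is no camera call; for the wrist camera it gives the pose at the moment of the call.
- arm.finish_job(): hands the job in; it is judged then, once.
The state is a dict: "time_s": time; "joint_pos": joint angles; "joint_velocities": joint speeds; "joint_torque": joint torques, N m; "position": TCP position; "eef_rot": TCP orientation; "wrist_force": force on the tool from outside, world axes, zero at the start; "moment": the same for the moment, N m; "gripper_width": opening from 0.0 (shut) to 1.0 (fully open); "grip_force": force on a finger pad.
Only numpy, scipy, OpenCV 4.12 (cv2) and the standard library are available. Lean on these libraries where they do the work, as an engineer would, in place of code of your own. Each camera call takes 0.05 s, during which the arm holds its last target. There are 200 camera calls.

TASK

Slide the clamp open, lift the finished brown heel out and stand it in a free slot of the wooden drying rack, curved side up and fully down, then push the empty clamp shut again. Stand every black heel block from the bench in the rack the same way, one to a slot. Sweep all the trimmings off the grey board into the yellow tray with the scraper block, not with your fingers, and set the scraper back upright in the middle of its green mat, leaving the bystanders alone.

Things in the scene. Friction and masses are not known exactly. Their poses are not given: they have to be found in the camera images.
- heel: finished brown stacked-leather heel, D-shaped block 60 mm wide (its x), 32 mm thick (its y, two flat parallel faces) and 60 mm high (z), round side up: lower 30 mm rectangular, upper 30 mm a half circle; origin at the centre of its straight underside, z up when it stands; held at the start in the clamp, about 120 g
- lift1: black rubber heel block with two reddish layers, D-shaped block 60 mm wide (its x), 32 mm thick (its y, two flat parallel faces) and 60 mm high (z), round side up: lower 30 mm rectangular, upper 30 mm a half circle; origin at the centre of its straight underside, z up when it stands; stands on the bench at the start, about 120 g; may be absent
- lift2: black rubber heel block with two reddish layers, D-shaped block 60 mm wide (its x), 32 mm thick (its y, two flat parallel faces) and 60 mm high (z), round side up: lower 30 mm rectangular, upper 30 mm a half circle; origin at the centre of its straight underside, z up when it stands; stands on the bench at the start, about 120 g; may be absent
- lift3: black rubber heel block with two reddish layers, D-shaped block 60 mm wide (its x), 32 mm thick (its y, two flat parallel faces) and 60 mm high (z), round side up: lower 30 mm rectangular, upper 30 mm a half circle; origin at the centre of its straight underside, z up when it stands; stands on the bench at the start, about 120 g; may be absent
- rack_hole0 (a point): centre of one slot's mouth, level with the rack's top (32 mm above the bench); slot of a light wooden drying rack fixed to the bench (160 mm in x, 150 mm in y, 32 mm high, four slots); the slot is 66 mm long (x) by 36 mm wide (y) and 24 mm deep; axes as the rack's, slots 74 mm apart in x and 72 mm in y
- rack_hole1 (a point): centre of one slot's mouth, level with the rack's top (32 mm above the bench); slot of a light wooden drying rack fixed to the bench (160 mm in x, 150 mm in y, 32 mm high, four slots); the slot is 66 mm long (x) by 36 mm wide (y) and 24 mm deep; axes as the rack's, slots 74 mm apart in x and 72 mm in y
- rack_hole2 (a point): centre of one slot's mouth, level with the rack's top (32 mm above the bench); slot of a light wooden drying rack fixed to the bench (160 mm in x, 150 mm in y, 32 mm high, four slots); the slot is 66 mm long (x) by 36 mm wide (y) and 24 mm deep; axes as the rack's, slots 74 mm apart in x and 72 mm in y
- rack_hole3 (a point): centre of one slot's mouth, level with the rack's top (32 mm above the bench); slot of a light wooden drying rack fixed to the bench (160 mm in x, 150 mm in y, 32 mm high, four slots); the slot is 66 mm long (x) by 36 mm wide (y) and 24 mm deep; axes as the rack's, slots 74 mm apart in x and 72 mm in y
- clamp: green heel clamp fixed to the bench, base plate 100 (x) x 210 mm (y -120 to +90), 10 mm thick; origin at bench level on its centre line; fixed jaw at y +66 to +86, top 32 mm above the bench; the heel stands on the plate at y = +50 mm, curved side up, flat faces across y; the moving jaw slides towards -y to open
- jaw (a joint): opening of the clamp's sliding jaw: 0 shut (jaws 32 mm apart) to 0.060 m fully open, towards the clamp's -y; stiff (about 4 N), stays where left. The jaw block is 60 mm wide and 82 mm high with a steel lip on top that overhangs the heel by 13 mm when shut
- jaw_grip (a point): point to grip on the jaw's red upright handle, 74 mm above the bench; the handle is 28 mm (clamp x) by 16 mm (clamp y), top 92 mm above the bench, clear from 34 mm up; 39 mm free between it and the jaw block, moves with the jaw
- board: grey trimming board fixed to the bench, 126 mm wide (x), 200 mm long (y -100 to +100), top 24 mm above the bench, rails 10 mm high along both long sides (110 mm between them), ends open; a yellow tray adjoins its +y end: inside 118 mm (x) by 96 mm (y +100 to +196), floor 3 mm and walls 34 mm above the bench; origin at bench level under the board's centre
- chip1: rubber or leather trimming on the board, a bent scrap about 33 x 18 mm and 9 mm thick; origin near its middle, on its underside; may be absent
- chip2: rubber or leather trimming on the board, a bent scrap about 33 x 18 mm and 9 mm thick; origin near its middle, on its underside; may be absent
- chip3: rubber or leather trimming on the board, a bent scrap about 33 x 18 mm and 9 mm thick; origin near its middle, on its underside; may be absent
- chip4: rubber or leather trimming on the board, a bent scrap about 33 x 18 mm and 9 mm thick; origin near its middle, on its underside; may be absent
- chip5: rubber or leather trimming on the board, a bent scrap about 33 x 18 mm and 9 mm thick; origin near its middle, on its underside; may be absent
- scraper: scraper block: wooden foot 96 mm (x) x 40 mm (y) x 22 mm high with a steel edge, and an orange grip fin on top, 50 mm (x) x 16 mm (y), from 22 to 66 mm above the underside; origin at the centre of the underside; 150 g
- pad: thin green mat fixed to the bench, 130 (x) x 70 (y) x 3 mm, where the scraper lives; origin at the centre of its underside
- flask_green: bystander, leave alone: green dye flask, 60 mm across, 125 mm high
- flask_red: bystander, leave alone: red dye flask, 60 mm across, 125 mm high
- wax_tin: bystander, leave alone: flat white wax tin, 60 mm across, 28 mm high
- nail_cup: bystander, leave alone: metal nail cup, 66 mm across, 60 mm high
- hammer: bystander, leave alone: cobbler's hammer, lying
Mind the look-alikes: they are no part of the job. What is shaped like the lift2 but purple or turquoise is not meant.

How it is judged:
By the outcome, as a careful person would: the job done as asked, in the order asked, and still so for the second after the job is handed in, with the robot touching nothing.
Of lift1, lift2, lift3 only 1 to 3 are there at a start; the rules pass over those that are not, and their reading is None.
Of chip1, chip2, chip3, chip4, chip5 only 3 to 5 are there at a start; the rules pass over those that are not, and their reading is None.
At some moment in a run one of scraper, lift1, lift2, lift3 may be knocked a few centimetres aside while the robot is not near it.
It also fails if it takes over 210 s, if anything falls off the work surface, if the arm or the gripper's body presses on something with over 40 N, if the wrist force passes 120 N, or if a joint passes its speed limit or range.

## Working session

There is one attempt and no reset: what is moved stays moved. The work goes in short steps, Python scripts to look and compute and a tool call to move; the robot and the scene stay as the last step left them, time stands still between calls to the robot, and variables do not carry over. Pictures are saved under pics/ and viewed, at most 14 in all, crops included, and the job is handed in when it is done.

Besides the shell and the picture viewer there is one more tool, called after ">>>" by a JSON object that holds its "op" and its "data". jog_arm: Moves the arm, as the interface text tells. Its arguments: {"type":"object","properties":{"steps":{"type":"array","items":{"type":"array","items":{"type":"number"}}},"grip_force":{"type":"number"}},"required":["steps"]}

```bash
mkdir -p pics; ls
python3 - <<'E'
from station import state, vision, arm
import cv2, numpy as np
s=state(); print(s['time_s'],s['position'],s['eef_rot'],s['gripper_width'])
for n in ['scene','top','wrist']:
    p=vision.camera_params(n); print(n,p['fx'],p['fy'],p['cx'],p['cy'],p['D'],np.round(p['world_from_camera'],4).tolist())
    im=vision.grab_frame(n); cv2.imwrite(f'pics/{n}0.png',im)
    if n!='wrist': cv2.imwrite(f'pics/{n}0b.png',cv2.resize(im,(800,600),interpolation=cv2.INTER_CUBIC))
E
```

```text
pics
0.0 [245.0301178  628.3606988  243.68834372] [-9.77573474e-05  1.84816717e-01  9.82772586e-01 -9.03122869e-04] 0.9960436594282155
scene 401.87442659656557 401.87442659656557 253.43177989472224 185.9400218160186 [-0.08842443  0.          0.          0.          0.        ] [[-0.7071, 0.5464, -0.4488, 1006.7752], [0.7071, 0.5397, -0.457, 456.8965], [-0.0075, -0.6405, -0.768, 925.0518], [0.0, 0.0, 0.0, 1.0]]
top 489.99609360367066 489.99609360367066 246.18165647635934 189.68265004605888 [0.02702404 0.         0.         0.         0.        ] [[-0.0104, -0.9899, 0.1416, 339.8165], [-0.9999, 0.0115, 0.0067, -56.0422], [-0.0083, -0.1415, -0.9899, 1582.3984], [0.0, 0.0, 0.0, 1.0]]
wrist 279.6732367106215 279.6732367106215 251.98169503088695 191.64505600502198 [-0.02074001  0.          0.          0.          0.        ] [[0.363, 0.9025, 0.2317, 182.2528], [0.9318, -0.3511, -0.0918, 653.2809], [-0.0015, 0.2492, -0.9684, 383.4367], [0.0, 0.0, 0.0, 1.0]]
```

View pics/top0b.png

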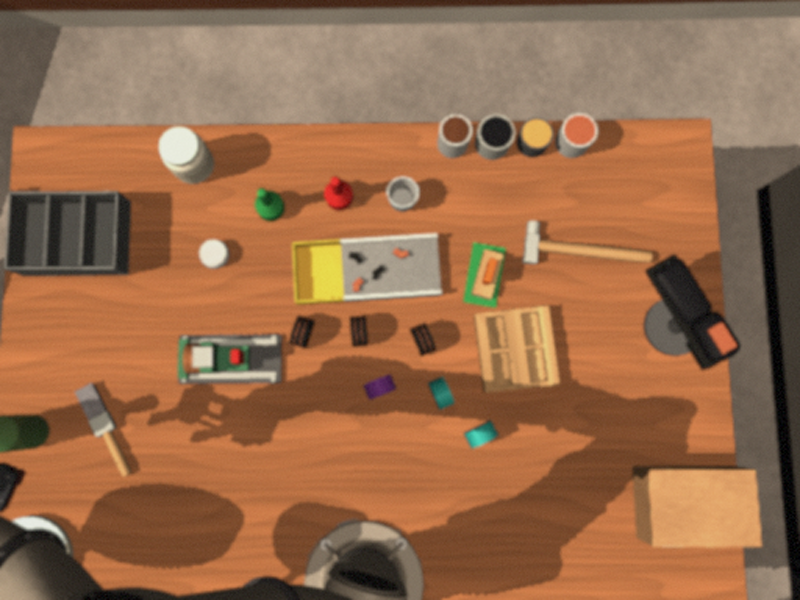

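View pics/scene0b.png

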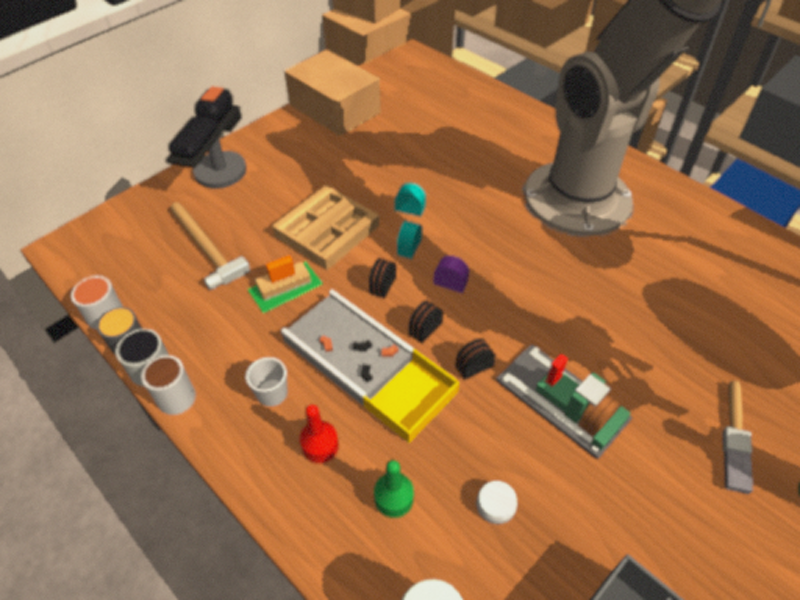

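The top view shows three black lifts at about (302,331), (359,330) and (424,338) in the enlarged picture. The rack is at (517,348), the clamp at (230,358), the board and tray at (367,268) with 4 chips on the board, and the scraper on its mat at (487,272). The purple and turquoise look-alikes are nearer the robot. I'll get rough world positions first.

```bash
cat > h.py <<'E'
import numpy as np, cv2
from scipy.optimize import least_squares
from scipy.spatial.transform import Rotation as Ro
from station import state, vision, arm
def K(p): return np.array([[p['fx'],0,p['cx']],[0,p['fy'],p['cy']],[0,0,1.]])
def ray(p,uv):
    q=cv2.undistortPoints(np.array(uv,float).reshape(-1,1,2),K(p),np.array(p['D'])).reshape(-1,2)
    T=np.array(p['world_from_camera']); d=np.c_[q,np.ones(len(q))]@T[:3,:3].T
    return T[:3,3],d
def onz(p,uv,z):
    o,d=ray(p,uv); z=np.broadcast_to(z,len(d)); return o+d*((z-o[2])/d[:,2])[:,None]
def proj(p,X):
    T=np.linalg.inv(np.array(p['world_from_camera']))
    return cv2.projectPoints(np.array(X,float).reshape(-1,1,3),Ro.from_matrix(T[:3,:3]).as_rotvec(),T[:3,3],K(p),np.array(p['D']))[0].reshape(-1,2)
def tri(obs):
    "obs: list of (params,(u,v)); returns point and ray misses (mm)"
    A=np.zeros((3,3));b=np.zeros(3);L=[]
    for p,uv in obs:
        o,d=ray(p,[uv]);d=d[0]/np.linalg.norm(d[0]);M=np.eye(3)-np.outer(d,d);A+=M;b+=M@o;L.append((o,M))
    X=np.linalg.solve(A,b); return X,[np.linalg.norm(M@(X-o)) for o,M in L]
def fit(views,x0):
    "views: list of (params, local pts Nx3, pixels Nx2); fits x,y,z,yaw"
    def f(x):
        R=Ro.from_euler('z',x[3]).as_matrix()
        return np.concatenate([(proj(p,np.array(L,float)@R.T+x[:3])-np.array(u)).ravel() for p,L,u in views])
    r=least_squares(f,x0,x_scale=[10,10,10,.1]); return r.x,np.abs(r.fun).max()
def snap(n,name,crop=None,scale=1):
    import pickle
    p=vision.camera_params(n); im=vision.grab_frame(n); cv2.imwrite(f'pics/{name}.png',im); pickle.dump(p,open(f'pics/{name}.pkl','wb')); return p,im
def par(name):
    import pickle; return pickle.load(open(f'pics/{name}.pkl','rb'))
def st():
    s=state(); R=Ro.from_quat(np.roll(s['eef_rot'],-1)).as_matrix()
    print('t',round(s['time_s'],2),'pos',np.round(s['position'],1),'yaw_y',round(np.degrees(np.arctan2(R[1,1],R[0,1])),1),'tilt',np.round(R[:2,2],3),'g',round(s['gripper_width'],3),'F',np.round(s['wrist_force'],1),np.round(s['joint_pos'],2)); return s
E
python3 - <<'E'
from h import *
P=vision.camera_params('top')
pts={'clampL':(180,360,10),'clampR':(283,358,10),'handle':(236,357,92),'l1':(302,331,50),'l2':(359,330,50),'l3':(424,338,50),'rack':(517,348,32),'bTL':(343,238,34),'bBL':(343,301,34),'bTR':(440,234,34),'bBR':(442,297,34),'trayTL':(293,240,34),'trayBL':(295,303,34),'scr':(491,270,66),'pad':(485,274,3),'turq':(440,392,50),'purp':(380,387,50),'tin':(213,253,28),'cup':(403,192,60)}
for k,(u,v,z) in pts.items(): print(k,np.round(onz(P,[(u*.64,v*.64)],z)[0]))
E
```

```text
clampL [438. 376.  10.]
clampR [439. 165.  10.]
handle [437. 245.  92.]
l1 [491. 121.  50.]
l2 [491.   7.  50.]
l3 [ 474. -124.   50.]
rack [ 453. -312.   32.]
bTL [684.  39.  34.]
bBL [553.  40.  34.]
bTR [ 690. -161.   34.]
bBR [ 559. -163.   34.]
trayTL [681. 143.  34.]
trayBL [550. 138.  34.]
scr [ 608. -260.   66.]
pad [ 611. -255.    3.]
turq [ 366. -153.   50.]
purp [377. -34.  50.]
tin [657. 309.  28.]
cup [773. -85.  60.]
```

>>> {"op": "jog_arm", "data": {"steps": [[0.15,-0.2,0,0,0,0.37,1],[0.15,-0.2,0,0,0,0.37,1],[0.15,-0.2,0,0,0,0.37,1],[0.15,-0.2,0,0,0,0.37,1],[0.15,-0.2,0,0,0,0.37,1]]}}

```text
time_s: 0.65
position: [396.1, 426.9, 244.5]
eef_rot: [-0.0, 0.001, 1.0, -0.0]
wrist_force: [0.2, 1.2, -0.0]
gripper_width: 0.999
grip_force: 0.0
```

>>> {"op": "jog_arm", "data": {"steps": [[0.105,-0.2,0.0,0,0,0,1],[0.105,-0.2,0.0,0,0,0,1],[0.105,-0.2,0.0,0,0,0,1],[0.105,-0.2,0.0,0,0,0,1],[0.105,-0.2,0.0,0,0,0,1]]}}

```text
time_s: 1.15
position: [502.0, 223.8, 244.7]
eef_rot: [0.0, 0.004, 1.0, -0.001]
wrist_force: [-0.1, -0.2, -0.1]
gripper_width: 1.0
grip_force: 0.0
```

Run:
```python
from h import *
st(); snap('wrist','w1'); st()
```

```text
t 1.15 pos [502.  223.8 244.7] yaw_y 89.6 tilt [ 0.001 -0.002] g 1.0 F [-0.1 -0.2 -0.1] [-0.62  0.27  0.11  1.86 -0.03  1.01  1.06]
t 1.2 pos [503.5 220.8 244.7] yaw_y 89.4 tilt [ 0.001 -0.003] g 0.996 F [ 1.3 -2.4 -0.3] [-0.62  0.27  0.11  1.86 -0.03  1.01  1.06]
```

>>> {"op": "jog_arm", "data": {"steps": [[0,-0.25,0.0,0,0,0,1],[0,-0.25,0.0,0,0,0,1],[0,-0.25,0.0,0,0,0,1],[0,-0.25,0.0,0,0,0,1],[0,-0.25,0.0,0,0,0,1]]}}

```text
time_s: 1.7
position: [499.8, -22.7, 244.7]
eef_rot: [0.0, 0.001, 1.0, 0.0]
wrist_force: [0.3, 0.9, -0.6]
gripper_width: 0.997
grip_force: 0.0
```

Run:
```python
from h import *
st(); snap('wrist','w2'); st()
```

```text
t 1.7 pos [499.8 -22.7 244.7] yaw_y 89.9 tilt [0. 0.] g 0.997 F [ 0.3  0.9 -0.6] [-0.3   0.19  0.25  1.98 -0.06  0.98  1.55]
t 1.75 pos [499.1 -32.2 244.9] yaw_y 89.3 tilt [ 0.    -0.004] g 0.999 F [-0.8 -6.2 -0.3] [-0.29  0.19  0.26  1.98 -0.05  0.98  1.55]
```

>>> {"op": "jog_arm", "data": {"steps": [[0,-0.24,0.0,0,0,0,1],[0,-0.24,0.0,0,0,0,1],[0,-0.24,0.0,0,0,0,1],[0,-0.24,0.0,0,0,0,1],[0,-0.24,0.0,0,0,0,1]]}}

```text
time_s: 2.25
position: [499.8, -263.5, 244.7]
eef_rot: [0.0, 0.002, 1.0, -0.0]
wrist_force: [0.6, -0.2, 0.2]
gripper_width: 0.996
grip_force: 0.0
```

Run:
```python
from h import *
st(); snap('wrist','w3'); st()
for n in ('w1','w2','w3'):
    im=cv2.imread(f'pics/{n}.png'); cv2.imwrite(f'pics/{n}b.png',cv2.resize(im,(800,600),interpolation=cv2.INTER_CUBIC))
```

```text
t 2.25 pos [ 499.8 -263.5  244.7] yaw_y 89.8 tilt [ 0.    -0.001] g 0.996 F [ 0.6 -0.2  0.2] [ 0.06  0.31  0.39  1.84 -0.13  1.02  2.07]
t 2.3 pos [ 498.5 -270.5  245.1] yaw_y 89.4 tilt [ 0.    -0.005] g 1.0 F [-0.4 -5.7  0.9] [ 0.07  0.31  0.4   1.84 -0.13  1.02  2.08]
```

View pics/w1b.png

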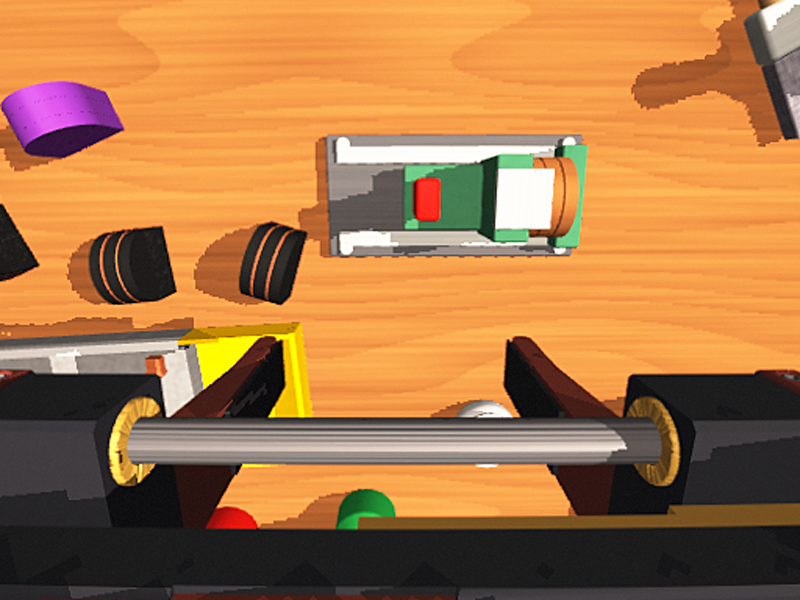

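View pics/w2b.png

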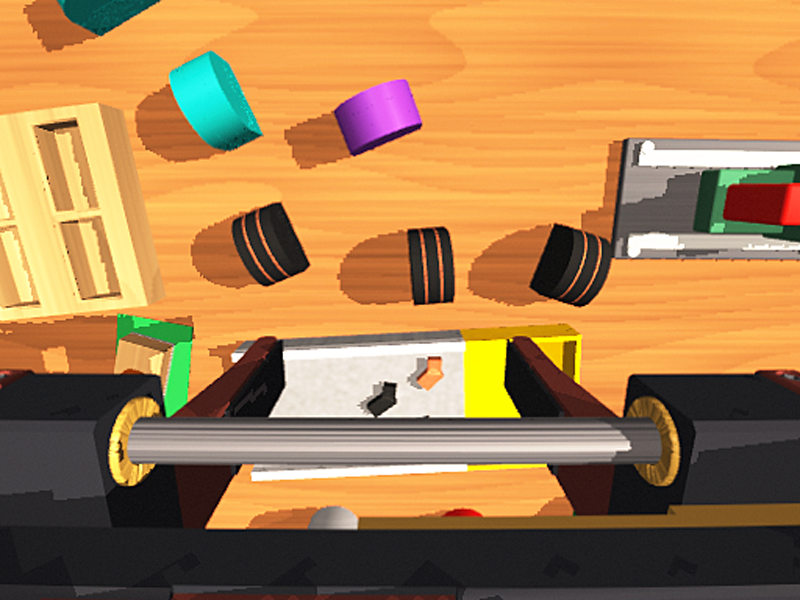

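View pics/w3b.png

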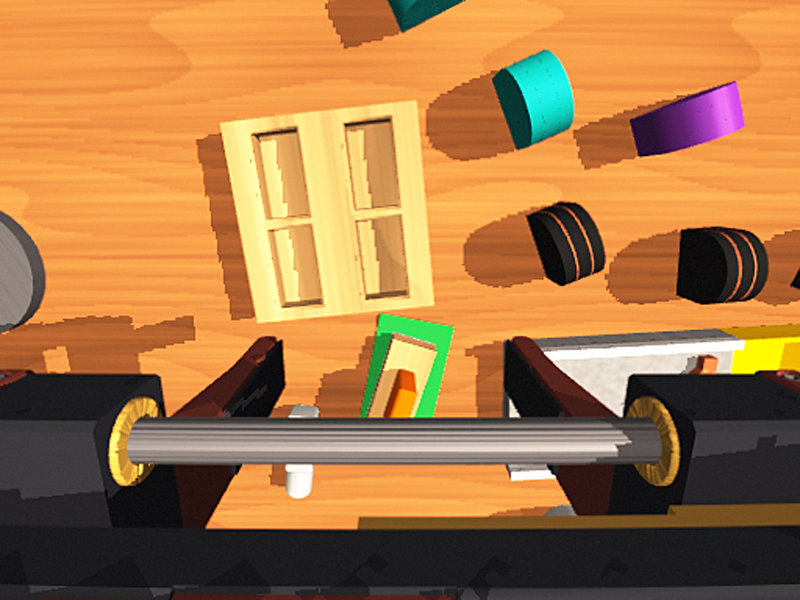

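w1 shows the clamp shut: red handle top at (428,200), white lip at (526,198), heel at about (560,195), and plate left corners at (329,136) and (329,254). w2 shows the three lifts with their top and bottom edges. w3 shows the rack, corners (221,122), (416,101), (434,305) and (258,322), plus the mat and scraper at (407,370). Computing positions from these.

Run:
```python
from h import *
f=lambda a:(np.array(a,float)+.5)*.64-.5
p1,p2,p3=par('w1'),par('w2'),par('w3')
def show(n,p,uv,z): print(n,np.round(onz(p,f(uv),z)[:,:2],1).tolist())
show('plate',p1,[(329,136),(329,254),(571,254),(583,136)],10)
show('plate w2',p2,[(625,139),(616,257)],10)
show('fixjaw top',p1,[(587,146),(580,247)],32)
show('handle',p1,[(416,179),(440,179),(440,221),(416,221)],92)
show('lip',p1,[(499,168),(553,168),(553,229),(499,229)],82)
show('rack w3',p3,[(221,122),(416,101),(434,305),(258,322)],32)
show('slots w3 A',p3,[(253,135),(297,127),(312,213),(270,220)],32)
show('slots w3 B',p3,[(345,123),(388,117),(402,208),(357,214)],32)
show('slots w3 C',p3,[(272,230),(312,222),(324,299),(284,305)],32)
show('slots w3 D',p3,[(357,220),(402,213),(409,292),(366,299)],32)
show('rack w2',p2,[(101,103),(160,304)],32)
show('slot w2 B',p2,[(36,126),(75,120),(100,209),(57,216)],32)
show('slot w2 D',p2,[(59,225),(101,218),(118,292),(80,299)],32)
show('pad',p3,[(380,315),(453,326),(434,418)],3)
show('pad w2',p2,[(118,315),(193,324)],3)
show('board w2 near rail',p2,[(240,343),(462,331)],34)
show('tray w2',p2,[(578,326)],34); show('far rail',p2,[(252,472),(466,463)],34)
# rack height by two views: rack corner (416,101)w3 = (101,103)w2 ; (434,305)=(160,304)
for a,b in [((416,101),(101,103)),((434,305),(160,304)),((388,117),(75,120)),((402,208),(100,209))]: print('tri rack',tri([(p3,f(a)),(p2,f(b))]))
print('tri plate',tri([(p1,f((329,136))),(p2,f((625,139)))]))
```

```text
plate [[393.7, 171.7], [489.9, 167.6], [491.1, 376.5], [394.8, 377.6]]
plate w2 [[393.6, 165.7], [490.5, 170.1]]
fixjaw top [[404.4, 372.4], [482.1, 374.4]]
handle [[429.4, 238.4], [429.5, 253.9], [456.3, 254.4], [456.2, 238.5]]
lip [[422.4, 294.0], [422.5, 330.0], [462.9, 333.2], [462.7, 296.0]]
rack w3 [[383.4, -394.5], [369.4, -246.8], [527.6, -230.3], [542.1, -378.7]]
slots w3 A [[392.9, -370.9], [387.4, -336.9], [451.7, -328.5], [457.0, -362.3]]
slots w3 B [[384.8, -300.4], [380.6, -267.8], [448.1, -257.1], [452.6, -292.8]]
slots w3 C [[465.0, -361.3], [458.8, -328.9], [522.1, -322.0], [527.2, -355.7]]
slots w3 D [[457.3, -292.9], [452.0, -257.1], [516.3, -251.2], [522.2, -287.0]]
rack w2 [[369.3, -243.8], [526.5, -219.1]]
slot w2 B [[385.0, -297.3], [381.1, -265.9], [448.0, -257.2], [453.2, -293.4]]
slot w2 D [[460.4, -293.1], [455.1, -257.6], [516.1, -253.3], [522.1, -286.8]]
pad [[544.7, -276.5], [555.4, -209.8], [649.0, -225.3]]
pad w2 [[544.7, -275.7], [553.3, -207.2]]
board w2 near rail [[560.4, -153.8], [549.7, 34.8]]
tray w2 [[545.5, 132.7]]
far rail [[687.2, -154.3], [677.5, 43.5]]
tri rack (array([ 368.57048599, -246.5754169 ,   27.59328246]), [np.float64(0.07519706761338615), np.float64(0.07519706761338725)])
tri rack (array([ 531.62625699, -228.70287055,   14.8922943 ]), [np.float64(0.5389855391957574), np.float64(0.5389855391957402)])
tri rack (array([ 380.46108793, -267.83419774,   29.27278395]), [np.float64(0.2382638434327134), np.float64(0.23826384343268256)])
tri rack (array([ 448.01135216, -257.14431078,   32.10153825]), [np.float64(0.05051873182027353), np.float64(0.05051873182033444)])
tri plate (array([392.68917649, 170.35347568,   0.76441391]), [np.float64(0.05087174684856502), np.float64(0.050871746848469686)])
```

>>> {"op": "jog_arm", "data": {"steps": [[-0.028,0.245,0,0,0,0,0.5],[-0.028,0.245,0,0,0,0,0.5],[-0.028,0.245,0,0,0,0,0.5],[-0.028,0.245,0,0,0,0,0.5],[-0.028,0.245,0,0,0,0,0.5]]}}

```text
time_s: 2.8
position: [471.4, -13.1, 244.7]
eef_rot: [0.0, 0.0, 1.0, 0.0]
wrist_force: [0.1, -0.1, 0.0]
gripper_width: 0.586
grip_force: 0.0
```

>>> {"op": "jog_arm", "data": {"steps": [[-0.029,0.245,0,0,0,0,0.5],[-0.029,0.245,0,0,0,0,0.5],[-0.029,0.245,0,0,0,0,0.5],[-0.029,0.245,0,0,0,0,0.5],[-0.029,0.245,0,0,0,0,0.5]]}}

```text
time_s: 3.3
position: [442.0, 231.8, 244.7]
eef_rot: [-0.0, 0.0, 1.0, 0.0]
wrist_force: [1.5, 0.1, 0.5]
gripper_width: 0.498
grip_force: 0.0
```

>>> {"op": "jog_arm", "data": {"steps": [[0,0.017,0,0,0,0,0.5],[0,0.017,-0.05,0,0,0,0.5],[0,0.017,-0.08,0,0,0,0.5],[0,0.017,-0.08,0,0,0,0.5]]}}

```text
time_s: 3.7
position: [440.5, 244.2, 161.0]
eef_rot: [-0.003, 0.001, 1.0, -0.003]
wrist_force: [-0.5, 0.1, 0.7]
gripper_width: 0.501
grip_force: 0.0
```

Run:
```python
from h import *
st(); p,im=snap('wrist','w4'); cv2.imwrite('pics/w4b.png',cv2.resize(im,(800,600),interpolation=cv2.INTER_CUBIC))
```

```text
t 3.7 pos [440.5 244.2 161. ] yaw_y 89.9 tilt [-0.007 -0.005] g 0.501 F [-0.5  0.1  0.7] [-0.66  0.31  0.04  2.04 -0.02  0.81  0.96]
```

View pics/w4b.png

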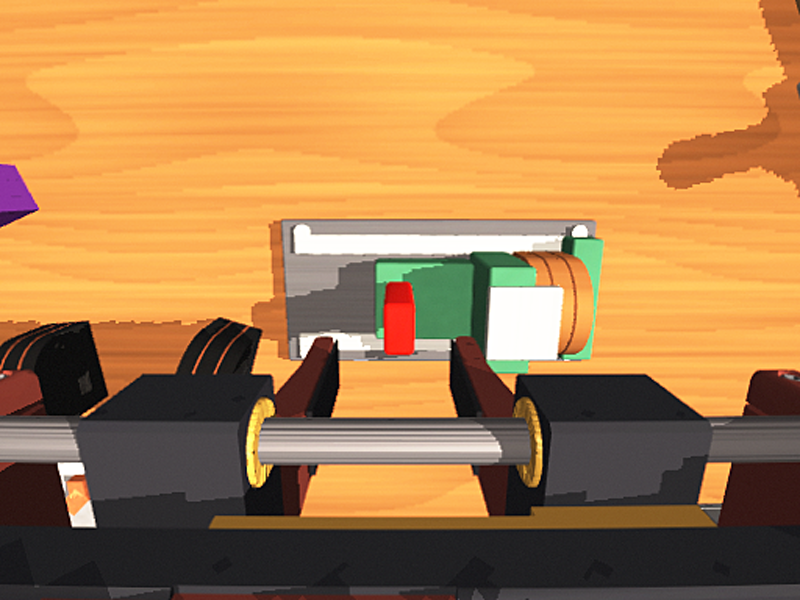

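w4 shows the handle top at about (384–414, 304–355), centred between the fingers (tips at 325 and 465). Checking by triangulation with w1.

Run:
```python
from h import *
f=lambda a:(np.array(a,float)+.5)*.64-.5
p1,p4=par('w1'),par('w4')
for n,a,b in [('handle top corner',(416,221),(384,354)),('h2',(440,221),(414,354)),('h3',(416,179),(388,304)),('lip',(553,229),(562,360)),('lip2',(553,168),(562,287)),('fix',(587,146),(602,238))]:
    X,e=tri([(p1,f(a)),(p4,f(b))]); print(n,np.round(X,1),np.round(e,1))
st()
```

```text
handle top corner [456.5 238.7  87.5] [0. 0.]
h2 [456.6 254.6  87.5] [0.3 0.3]
h3 [429.6 239.8  86.7] [1.2 1.2]
lip [463.  334.5  79.7] [0.4 0.4]
lip2 [422.5 330.8  80.2] [0.2 0.2]
fix [403.4 377.2  20.2] [0.1 0.1]
t 3.75 pos [442.  244.9 163.4] yaw_y 89.9 tilt [-0.004 -0.003] g 0.503 F [0.1 0.6 0.7] [-0.66  0.3   0.04  2.03 -0.02  0.81  0.96]
```

>>> {"op": "jog_arm", "data": {"steps": [[0.001,0,-0.04,0,0,0,0.5],[0.001,0,-0.085,0,0,0,0.5],[0.001,0,-0.085,0,0,0,0.5]]}}

```text
time_s: 4.05
position: [442.3, 244.4, 77.2]
eef_rot: [-0.003, 0.001, 1.0, -0.002]
wrist_force: [-1.3, 0.3, -0.1]
gripper_width: 0.5
grip_force: 0.0
```

>>> {"op": "jog_arm", "data": {"steps": [[0,0,0,0,0,0,0.05],[0,0,0,0,0,0,0.05],[0,0,0,0,0,0,0.05],[0,0,0,0,0,0,0.05]], "grip_force": 30}}

```text
time_s: 4.45
position: [445.2, 246.4, 81.4]
eef_rot: [0.001, 0.001, 1.0, 0.001]
wrist_force: [0.5, 1.9, 6.8]
gripper_width: 0.183
grip_force: 30.0
```

>>> {"op": "jog_arm", "data": {"steps": [[0,-0.012,0,0,0,0,0.05],[0,-0.024,0,0,0,0,0.05],[0,-0.036,0,0,0,0,0.05],[0,-0.048,0,0,0,0,0.05],[0,-0.06,0,0,0,0,0.05]]}}

```text
time_s: 4.95
position: [445.2, 189.3, 81.5]
eef_rot: [0.002, 0.0, 1.0, 0.003]
wrist_force: [-5.6, 56.3, -20.9]
gripper_width: 0.182
grip_force: 30.2
```

>>> {"op": "jog_arm", "data": {"steps": [[0,-0.001,0,0,0,0,0.05],[0,-0.001,0,0,0,0,0.05],[0,-0.001,0,0,0,0,0.05]]}}

```text
time_s: 5.25
position: [445.1, 189.6, 81.4]
eef_rot: [0.002, -0.001, 1.0, 0.003]
wrist_force: [-1.5, 12.5, 3.7]
gripper_width: 0.183
grip_force: 30.0
```

>>> {"op": "jog_arm", "data": {"steps": [[0,0.001,0,0,0,0,0.5],[0,0.001,0,0,0,0,0.5],[0,0.001,0.05,0,0,0,0.5],[0,0.001,0.1,0,0,0,0.5],[0,0.001,0.14,0,0,0,0.8]]}}

```text
time_s: 5.75
position: [444.4, 185.0, 222.0]
eef_rot: [0.0, 0.002, 1.0, 0.0]
wrist_force: [0.5, 0.1, -0.3]
gripper_width: 0.555
grip_force: 0.0
```

>>> {"op": "jog_arm", "data": {"steps": [[0,0.05,0,0,0,0,0.8],[0,0.1,0,0,0,0,0.8],[0,0.147,-0.03,0,0,0,0.8],[0,0.147,-0.03,0,0,0,0.8],[0,0.147,-0.03,0,0,0,0.8]]}}

```text
time_s: 6.25
position: [443.4, 332.7, 188.4]
eef_rot: [-0.001, 0.0, 1.0, -0.001]
wrist_force: [0.3, -1.0, 0.4]
gripper_width: 0.799
grip_force: 0.0
```

Run:
```python
from h import *
st(); p,im=snap('wrist','w5'); cv2.imwrite('pics/w5b.png',cv2.resize(im[100:340,100:420],(800,600),interpolation=cv2.INTER_CUBIC))
```

```text
t 6.25 pos [443.4 332.7 188.4] yaw_y 90.0 tilt [-0.002 -0.002] g 0.799 F [ 0.3 -1.   0.4] [-0.75  0.34 -0.01  1.9   0.01  0.9   0.81]
```

View pics/w5b.png

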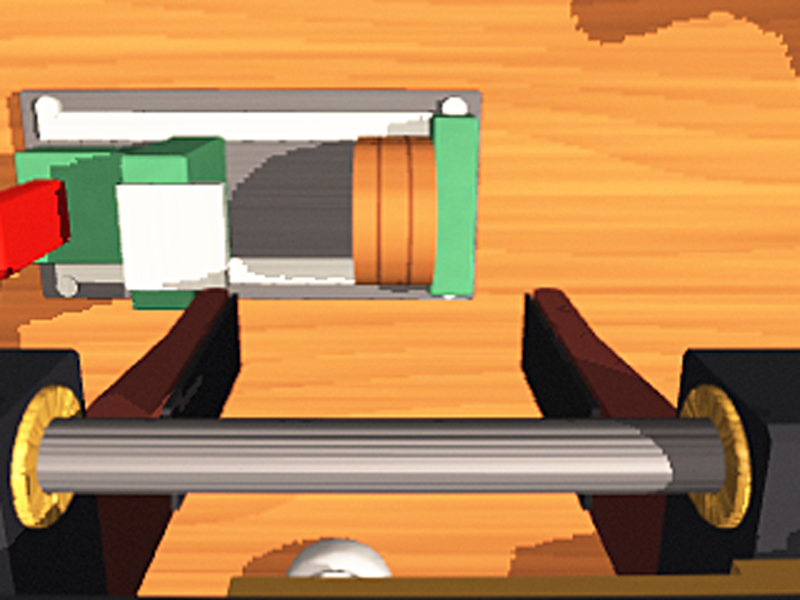

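w5 (crop, 2.5×) shows the jaw fully open, and the heel free from its left face at crop x≈354 to its right face at ≈435, rows 137–285.

Run:
```python
from h import *
p=par('w5'); c=lambda a:(np.array(a,float)+.5)/2.5-.5+100
print('heel faces at apex z70',np.round(onz(p,c([(354,215),(434,215)]),70),1))
print('rect edges z40',np.round(onz(p,c([(354,285),(354,137)]),40),1))
print('fix jaw top z32',np.round(onz(p,c([(433,116),(478,116),(474,296),(432,294)]),32),1))
print('plate z10',np.round(onz(p,c([(480,91)]),10),1))
print('lip z82',np.round(onz(p,c([(227,184),(227,289),(118,184),(118,289)]),82),1))
```

```text
heel faces at apex z70 [[436.2 322.4  70. ]
 [436.2 352.7  70. ]]
rect edges z40 [[474.4 320.9  40. ]
 [410.2 321.5  40. ]]
fix jaw top z32 [[402.3 354.4  32. ]
 [402.3 373.3  32. ]
 [482.2 374.3  32. ]
 [481.3 355.4  32. ]]
plate z10 [[393.1 376.8  10. ]]
lip z82 [[422.  277.5  82. ]
 [461.7 275.4  82. ]
 [422.  238.3  82. ]
 [461.8 234.6  82. ]]
```

>>> {"op": "jog_arm", "data": {"steps": [[-0.002,0.005,-0.05,0,0,0,0.8],[-0.002,0.005,-0.1,0,0,0,0.8],[-0.002,0.005,-0.12,0,0,0,0.8],[-0.002,0.005,-0.13,0,0,0,0.8],[-0.002,0.005,-0.13,0,0,0,0.8]]}}

```text
time_s: 6.8
position: [442.7, 336.1, 59.5]
eef_rot: [-0.0, 0.002, 1.0, -0.001]
wrist_force: [0.3, 0.6, 0.8]
gripper_width: 0.799
grip_force: 0.0
```

>>> {"op": "jog_arm", "data": {"steps": [[0,0,0,0,0,0,0.2],[0,0,0,0,0,0,0.2],[0,0,0,0,0,0,0.2],[0,0,0,0,0,0,0.2],[0,0,0,0,0,0,0.2]], "grip_force": 25}}

```text
time_s: 7.3
position: [442.4, 338.1, 60.1]
eef_rot: [0.0, 0.001, 1.0, 0.0]
wrist_force: [0.2, 0.1, -0.5]
gripper_width: 0.386
grip_force: 0.0
```

>>> {"op": "jog_arm", "data": {"steps": [[0,0,0,0,0,0,0.2],[0,0,0,0,0,0,0.2],[0,0,0.02,0,0,0,0.2],[0,0,0.07,0,0,0,0.2],[0,0,0.12,0,0,0,0.2]]}}

```text
time_s: 7.8
position: [441.2, 337.2, 179.8]
eef_rot: [-0.001, 0.001, 1.0, -0.001]
wrist_force: [1.7, 1.5, -0.9]
gripper_width: 0.36
grip_force: 25.0
```

>>> {"op": "jog_arm", "data": {"steps": [[0,-0.04,0.03,0,0,0,0.2],[0.01,-0.25,0.03,0,0,0.098,0.2],[0.01,-0.25,0.03,0,0,0.098,0.2],[0.01,-0.25,0.03,0,0,0.098,0.2],[0.01,-0.25,0.03,0,0,0.098,0.2]]}}

```text
time_s: 8.3
position: [451.2, 96.2, 209.6]
eef_rot: [0.0, -0.048, 0.999, 0.0]
wrist_force: [0.4, 0.1, -1.4]
gripper_width: 0.363
grip_force: 25.0
```

>>> {"op": "jog_arm", "data": {"steps": [[0.0,-0.24,0.0,0,0,0,0.2],[0.0,-0.24,0.0,0,0,0,0.2],[0.0,-0.24,0.0,0,0,0,0.2],[0.0,-0.24,0.0,0,0,0,0.2],[0.0,-0.24,0.0,0,0,0,0.2]]}}

```text
time_s: 8.8
position: [450.9, -144.7, 209.6]
eef_rot: [-0.0, -0.047, 0.999, -0.0]
wrist_force: [0.4, 0.4, -0.5]
gripper_width: 0.361
grip_force: 25.0
```

Run:
```python
from h import *
st(); p,im=snap('wrist','w6'); cv2.imwrite('pics/w6b.png',cv2.resize(im,(800,600),interpolation=cv2.INTER_CUBIC))
snap('top','t6')
```

```text
t 8.8 pos [ 450.9 -144.7  209.6] yaw_y 95.4 tilt [-0. -0.] g 0.361 F [ 0.4  0.4 -0.5] [-0.06  0.19  0.27  2.08 -0.06  0.89  1.91]
```

View pics/w6b.png

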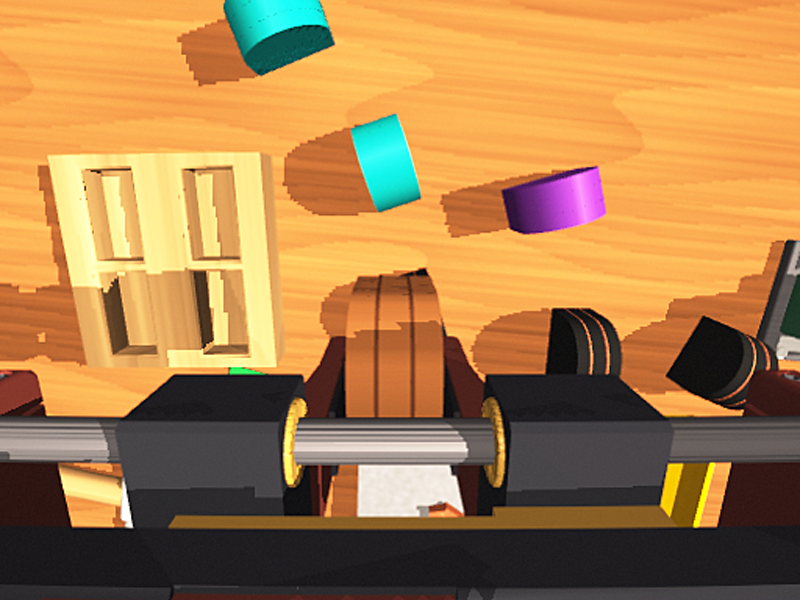

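w6 shows the heel held upright and the rack aligned with the image. Slot mouths: near-left (84–142, 168–261), near-right (183–240, 166–259), far-left (to 158,353), far-right (to 248,352). Fitting the rack with all the views.

Run:
```python
from h import *
f=lambda a:(np.array(a,float)+.5)*.64-.5
p2,p3,p6=par('w2'),par('w3'),par('w6')
c=lambda cx,cy:[(cx-33,cy-18,0),(cx-33,cy+18,0),(cx+33,cy+18,0),(cx+33,cy-18,0)]
A,B,C,D=c(-37,-36),c(-37,36),c(37,-36),c(37,36); out=[(-80,-75,0),(-80,75,0),(80,75,0),(80,-75,0)]
v6=(p6,A+B+C[2:]+D[2:]+out[:3],f([(84,171),(130,168),(142,258),(98,261),(183,169),(233,166),(240,257),(190,259),(158,353),(115,355),(248,352),(203,355),(49,156),(261,152),(277,366)]))
v3=(p3,A+B+C+D+out,f([(253,135),(297,127),(312,213),(270,220),(345,123),(388,117),(402,208),(357,214),(272,230),(312,222),(324,299),(284,305),(357,220),(402,213),(409,292),(366,299),(221,122),(416,101),(434,305),(258,322)]))
for n,v in [('6',[v6]),('3',[v3]),('both',[v6,v3])]:
    x,e=fit(v,[455,-311,32,.09]); print(n,np.round(x[:3],1),round(np.degrees(x[3]),2),'maxerr px',round(e,1))
    R=Ro.from_euler('z',x[3]).as_matrix(); print([np.round(R@[a,b,0]+x[:3],1).tolist() for a,b in [(-37,-36),(-37,36),(37,-36),(37,36)]])
r=v6; print(np.round(proj(p6,np.array(r[1],float)@Ro.from_euler('z',x[3]).as_matrix().T+x[:3])-r[2],1).tolist())
# heel held: face edges at apex
```

```text
6 [ 455.5 -313.3   28.3] 5.84 maxerr px 1.6
[[422.4, -352.9, 28.3], [415.0, -281.3, 28.3], [496.0, -345.4, 28.3], [488.6, -273.7, 28.3]]
3 [ 455.3 -312.1   25.6] 5.91 maxerr px 2.8
[[422.2, -351.7, 25.6], [414.8, -280.1, 25.6], [495.9, -344.1, 25.6], [488.4, -272.4, 25.6]]
both [ 455.3 -312.2   29.2] 5.9 maxerr px 2.9
[[422.1, -351.8, 29.2], [414.7, -280.2, 29.2], [495.8, -344.2, 29.2], [488.4, -272.5, 29.2]]
[[-1.2, -1.3], [1.2, 0.1], [2.1, 1.5], [-0.1, -0.1], [-0.6, -1.0], [-0.2, 0.4], [0.8, 1.6], [2.0, 0.6], [0.9, 0.4], [-0.4, -0.7], [1.5, 0.8], [1.1, -1.0], [1.1, -0.7], [0.1, -0.4], [0.6, -0.7]]
```

>>> {"op": "jog_arm", "data": {"steps": [[0.0375,-0.129,0.0,0,0,0.008,0.2],[0.0375,-0.129,0.0,0,0,0.008,0.2],[0.0375,-0.129,0.0,0,0,0.008,0.2],[0.0375,-0.129,-0.05,0,0,0.008,0.2],[0.0375,-0.129,-0.1,0,0,0.008,0.2]]}}

```text
time_s: 9.4
position: [490.7, -271.9, 109.2]
eef_rot: [0.002, -0.051, 0.999, -0.001]
wrist_force: [0.2, 1.7, -2.1]
gripper_width: 0.361
grip_force: 25.0
```

>>> {"op": "jog_arm", "data": {"steps": [[0,0,-0.012,0,0,0,0.2],[0,0,-0.012,0,0,0,0.2],[0,0,-0.012,0,0,0,0.2]]}}

```text
time_s: 9.7
position: [490.4, -271.0, 99.2]
eef_rot: [0.001, -0.052, 0.999, -0.0]
wrist_force: [0.4, -1.1, -2.0]
gripper_width: 0.361
grip_force: 25.0
```

Run:
```python
from h import *
st(); p,im=snap('wrist','w7'); cv2.imwrite('pics/w7b.png',cv2.resize(im[80:320,96:416],(800,600),interpolation=cv2.INTER_CUBIC))
```

```text
t 9.7 pos [ 490.4 -271.    99.2] yaw_y 96.0 tilt [ 0.002 -0.001] g 0.361 F [ 0.4 -1.1 -2. ] [ 0.17  0.49  0.29  1.97 -0.2   0.71  2.26]
```

View pics/w7b.png

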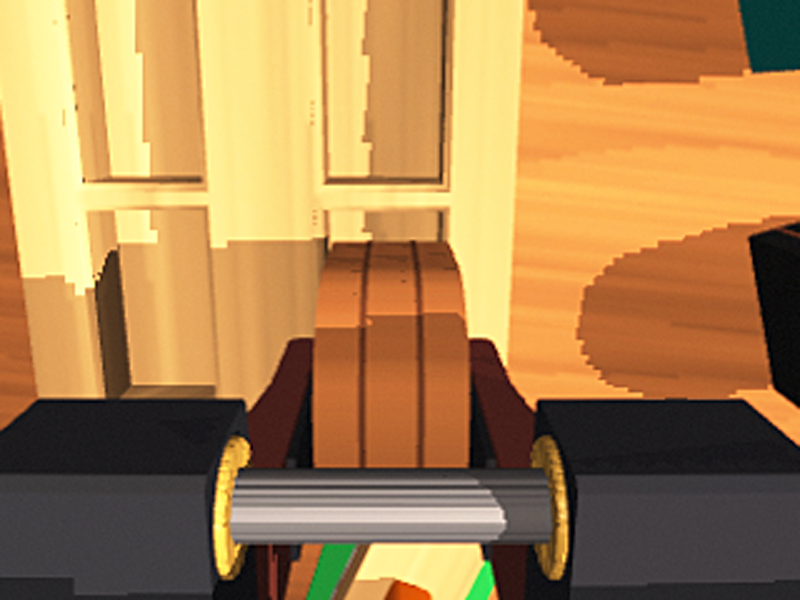

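w7: the slot midline is at crop column ≈386 and the heel midline at ≈391.5. That makes the heel about 1.7 mm off in +y, which agrees with the measured pose, so I'll correct it and lower.

>>> {"op": "jog_arm", "data": {"steps": [[-0.0015,-0.0018,0,0,0,0,0.2],[-0.0015,-0.0018,-0.006,0,0,0,0.2],[-0.0015,-0.0018,-0.012,0,0,0,0.2],[-0.0015,-0.0018,-0.018,0,0,0,0.2],[-0.0015,-0.0018,-0.024,0,0,0,0.2]]}}

```text
time_s: 10.25
position: [487.6, -272.6, 73.0]
eef_rot: [-0.0, -0.052, 0.999, 0.0]
wrist_force: [0.4, -0.4, -1.1]
gripper_width: 0.365
grip_force: 25.0
```

>>> {"op": "jog_arm", "data": {"steps": [[0,0,-0.005,0,0,0,0.2],[0,0,-0.01,0,0,0,0.2],[0,0,-0.014,0,0,0,0.2],[0,0,-0.015,0,0,0,0.2],[0,0,-0.015,0,0,0,0.2]]}}

```text
time_s: 10.75
position: [487.6, -272.7, 58.5]
eef_rot: [-0.0, -0.052, 0.999, 0.0]
wrist_force: [-0.4, 0.6, -0.7]
gripper_width: 0.362
grip_force: 25.0
```

>>> {"op": "jog_arm", "data": {"steps": [[0,0,0,0,0,0,0.55],[0,0,0,0,0,0,0.55],[0,0,0.02,0,0,0,0.55],[0,0,0.07,0,0,0,0.55],[0,0,0.12,0,0,0,0.55]]}}

```text
time_s: 11.25
position: [487.1, -272.5, 179.7]
eef_rot: [-0.001, -0.052, 0.999, 0.0]
wrist_force: [0.5, -0.2, 0.8]
gripper_width: 0.549
grip_force: 0.0
```

>>> {"op": "jog_arm", "data": {"steps": [[-0.022,0.24,0,0,0,-0.105,0.5],[-0.022,0.24,0,0,0,-0.105,0.5],[-0.022,0.24,0,0,0,-0.105,0.5],[-0.022,0.24,0,0,0,-0.105,0.5],[-0.022,0.24,0,0,0,-0.105,0.5]]}}

```text
time_s: 11.75
position: [465.4, -30.0, 179.2]
eef_rot: [0.001, -0.0, 1.0, 0.0]
wrist_force: [0.8, 0.4, -0.8]
gripper_width: 0.5
grip_force: 0.0
```

>>> {"op": "jog_arm", "data": {"steps": [[-0.022,0.222,0,0,0,0,0.5],[-0.022,0.222,0,0,0,0,0.5],[-0.022,0.222,0,0,0,0,0.5],[-0.022,0.222,0,0,0,0,0.5],[-0.022,0.222,0,0,0,0,0.5]]}}

```text
time_s: 12.25
position: [442.9, 194.4, 179.3]
eef_rot: [0.001, -0.002, 1.0, 0.001]
wrist_force: [0.0, -0.7, 0.6]
gripper_width: 0.5
grip_force: 0.0
```

Run:
```python
from h import *
st(); p,im=snap('wrist','w8'); a,b=snap('scene','s8'); b=b[90:300,120:400]
cv2.imwrite('pics/w8b.png',np.vstack([cv2.resize(im[60:300],(640,300)),cv2.resize(b,(400,300)).repeat(1,0) if 0 else cv2.copyMakeBorder(cv2.resize(b,(400,300)),0,0,0,240,0)]))
```

```text
t 12.25 pos [442.9 194.4 179.3] yaw_y 90.3 tilt [0.001 0.002] g 0.5 F [ 0.  -0.7  0.6] [-0.65  0.24  0.13  2.08 -0.04  0.82  1.08]
```

View pics/w8b.png

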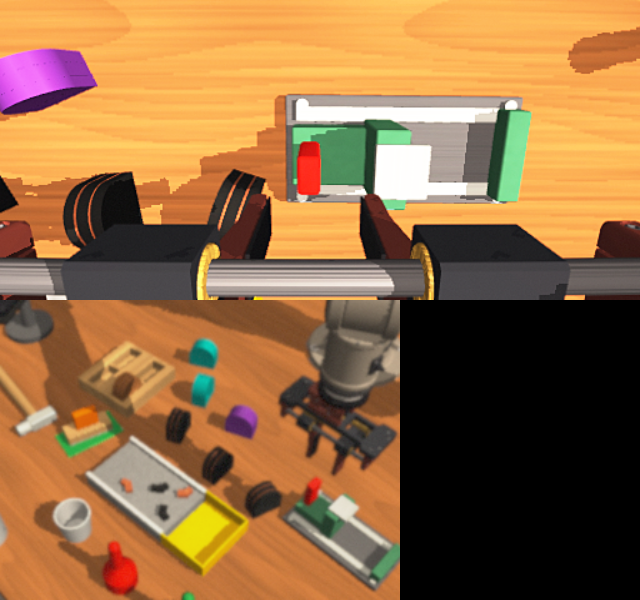

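The heel stands in its slot, the clamp is open and empty, and the handle is at y≈190. Next: regrip the handle and push the clamp shut.

>>> {"op": "jog_arm", "data": {"steps": [[0.001,-0.0045,0,0,0,0,0.5],[0.001,-0.0045,-0.05,0,0,0,0.5],[0.001,-0.0045,-0.1,0,0,0,0.5],[0.001,-0.0045,-0.1,0,0,0,0.5],[0.001,-0.0045,-0.1,0,0,0,0.5]]}}

```text
time_s: 12.85
position: [444.8, 182.8, 79.0]
eef_rot: [-0.001, 0.002, 1.0, -0.001]
wrist_force: [0.6, 0.1, 1.0]
gripper_width: 0.5
grip_force: 0.0
```

>>> {"op": "jog_arm", "data": {"steps": [[0,0,0,0,0,0,0.05],[0,0,0,0,0,0,0.05],[0,0,0,0,0,0,0.05],[0,0,0,0,0,0,0.05],[0,0,0,0,0,0,0.05]], "grip_force": 30}}

```text
time_s: 13.35
position: [446.1, 189.7, 80.7]
eef_rot: [0.002, -0.001, 1.0, 0.003]
wrist_force: [-0.6, 11.6, 1.7]
gripper_width: 0.18
grip_force: 30.0
```

>>> {"op": "jog_arm", "data": {"steps": [[0,0.012,0,0,0,0,0.05],[0,0.024,0,0,0,0,0.05],[0,0.036,0,0,0,0,0.05],[0,0.048,0,0,0,0,0.05],[0,0.058,0,0,0,0,0.05]]}}

```text
time_s: 13.85
position: [446.2, 242.8, 80.7]
eef_rot: [0.001, 0.001, 1.0, 0.0]
wrist_force: [-0.2, -5.7, 9.3]
gripper_width: 0.181
grip_force: 30.0
```

>>> {"op": "jog_arm", "data": {"steps": [[0,0.002,0,0,0,0,0.05],[0,0.003,0,0,0,0,0.05],[0,0.003,0,0,0,0,0.05]]}}

```text
time_s: 14.15
position: [446.2, 245.9, 80.7]
eef_rot: [0.002, 0.001, 1.0, 0.001]
wrist_force: [-0.4, -1.8, 7.7]
gripper_width: 0.18
grip_force: 30.0
```

>>> {"op": "jog_arm", "data": {"steps": [[0,0.002,0,0,0,0,0.05],[0,0.004,0,0,0,0,0.05],[0,0.006,0,0,0,0,0.05],[0,0.006,0,0,0,0,0.05]]}}

```text
time_s: 14.55
position: [446.2, 249.9, 80.6]
eef_rot: [0.001, 0.001, 1.0, -0.0]
wrist_force: [-0.8, -8.0, 11.3]
gripper_width: 0.177
grip_force: 30.0
```

Clamp is shut: 60.2 mm of travel, and the force rises at the stop. Release, then view the lifts from two still places.

>>> {"op": "jog_arm", "data": {"steps": [[0,-0.001,0,0,0,0,0.5],[0,-0.001,0,0,0,0,0.5],[0,-0.001,0.05,0,0,0,0.5],[0,-0.001,0.1,0,0,0,0.5],[0,-0.001,0.15,0,0,0,0.9]]}}

```text
time_s: 15.05
position: [444.2, 250.9, 230.5]
eef_rot: [-0.0, 0.0, 1.0, -0.0]
wrist_force: [1.0, 1.0, -0.5]
gripper_width: 0.553
grip_force: 0.0
```

>>> {"op": "jog_arm", "data": {"steps": [[0.06,-0.17,0.02,0,0,0,0.9],[0.06,-0.17,0.02,0,0,0,0.9],[0.06,-0.17,0.02,0,0,0,0.9],[0.06,-0.17,0.02,0,0,0,0.9],[0.06,-0.17,0.02,0,0,0,0.9]]}}

```text
time_s: 15.55
position: [506.1, 76.0, 249.7]
eef_rot: [0.001, 0.004, 1.0, -0.0]
wrist_force: [0.5, 0.6, 0.9]
gripper_width: 0.9
grip_force: 0.0
```

Run:
```python
from h import *
st(); snap('wrist','a1')
```

```text
t 15.55 pos [506.1  76.  249.7] yaw_y 89.5 tilt [ 0.002 -0.001] g 0.9 F [0.5 0.6 0.9] [-0.5   0.2   0.26  1.95 -0.06  1.    1.35]
```

>>> {"op": "jog_arm", "data": {"steps": [[0,-0.14,0.0,0,0,0,0.9],[0,-0.14,0.0,0,0,0,0.9],[0,-0.14,0.0,0,0,0,0.9],[0,-0.14,0.0,0,0,0,0.9],[0,-0.14,0.0,0,0,0,0.9]]}}

```text
time_s: 16.1
position: [504.7, -57.9, 248.5]
eef_rot: [-0.0, 0.0, 1.0, 0.0]
wrist_force: [0.2, 0.3, 0.3]
gripper_width: 0.9
grip_force: 0.0
```

```bash
cat >> h.py <<'E'
_a=np.radians(np.arange(0,181,10)); DP=np.array([(x,y,z) for y in (-16,16) for x,z in [(-30,0),(30,0)]+[(30*np.cos(t),30+30*np.sin(t)) for t in _a]])
TH=np.radians(np.arange(0,360,10)); NN=np.c_[np.cos(TH),np.sin(TH)]
sup=lambda P:(P@NN.T).max(0)
def blacks(name,box=None):
    im=cv2.imread(f'pics/{name}.png'); m=(im.max(2)<62).astype(np.uint8); m[235:]=0
    m=cv2.morphologyEx(m,cv2.MORPH_CLOSE,np.ones((7,7))); n,l,s,c=cv2.connectedComponentsWithStats(m)
    out=[]
    for i in range(1,n):
        x,y,w,h,a=s[i]
        if 500<a<6000 and x>2 and x+w<510 and y>2: out.append((l==i,s[i],c[i]))
    return out
def fitD(views,x0,free_z=False):
    H=[(p,sup(np.argwhere(m)[:,::-1].astype(float))) for p,m in views]
    def f(x):
        R=Ro.from_euler('z',x[2]).as_matrix(); X=DP@R.T+[x[0],x[1],x[3] if free_z else 0]
        return np.concatenate([sup(proj(p,X))-h for p,h in H])
    best=None
    for y in np.radians([0,45,90,135]):
        r=least_squares(f,list(x0)+[y]+([0] if free_z else []),x_scale=[10,10,.2]+([10] if free_z else []))
        if best is None or r.cost<best.cost: best=r
    return best.x,np.sqrt(np.mean(best.fun**2))
E
python3 - <<'E'
from h import *
st(); snap('wrist','a2')
V=[]
for n in ('a1','a2'):
    p=par(n)
    for m,s,c in blacks(n):
        x=fitD([(p,m)],onz(p,[c],30)[0][:2]); V.append((n,p,m,x[0]))
        print(n,s.tolist(),np.round(x[0][:2],1),round(np.degrees(x[0][2])%180,1),'rms',round(x[1],2))
for i,a in enumerate(V):
    for b in V[i+1:]:
        if a[0]!=b[0] and np.hypot(*(a[3][:2]-b[3][:2]))<25:
            x,e=fitD([(a[1],a[2]),(b[1],b[2])],a[3][:2],True); print('both',np.round(x[:2],1),'z',round(x[3],1),round(np.degrees(x[2])%180,1),round(e,2))
E
```

```text
t 16.1 pos [504.7 -57.9 248.5] yaw_y 90.0 tilt [-0.     0.001] g 0.9 F [0.2 0.3 0.3] [-0.31  0.2   0.35  1.96 -0.08  0.99  1.65]
a1 [418, 95, 39, 54, 1229] [443.1 310.8] 6.4 rms 6.08
a1 [69, 126, 60, 52, 2108] [ 477.7 -123.5] 22.8 rms 1.11
a1 [269, 138, 40, 52, 1400] [495.5 123.1] 162.2 rms 0.89
a1 [181, 141, 35, 49, 1458] [496.6   6.6] 4.4 rms 1.15
a2 [363, 86, 64, 106, 2213] [461.7 134.8] 157.4 rms 18.08
a2 [178, 126, 45, 53, 1480] [ 477.6 -123.5] 22.2 rms 1.04
a2 [287, 142, 32, 49, 1425] [496.3   7.2] 4.1 rms 1.14
both [ 478.1 -125.4] z -5.0 22.5 0.89
both [497.    6.9] z -3.7 4.2 1.07
```

>>> {"op": "jog_arm", "data": {"steps": [[-0.027,-0.0655,0,0,0,0.393,0.6],[-0.027,-0.0655,0,0,0,0.393,0.6],[-0.027,-0.0655,-0.05,0,0,0.393,0.6],[-0.027,-0.0655,-0.1,0,0,0.393,0.6],[-0.027,-0.0655,-0.14,0,0,0.393,0.6]]}}

```text
time_s: 16.65
position: [477.7, -121.7, 106.6]
eef_rot: [-0.0, -0.197, 0.98, 0.001]
wrist_force: [0.2, 0.2, -0.8]
gripper_width: 0.603
grip_force: 0.0
```

>>> {"op": "jog_arm", "data": {"steps": [[0,0,-0.02,0,0,0,0.6],[0,0,-0.04,0,0,0,0.6],[0,0,-0.058,0,0,0,0.6],[0,0,-0.058,0,0,0,0.6],[0,0,-0.058,0,0,0,0.6]]}}

```text
time_s: 17.15
position: [478.1, -122.9, 50.7]
eef_rot: [-0.0, -0.196, 0.981, 0.0]
wrist_force: [-0.2, 0.8, -0.4]
gripper_width: 0.597
grip_force: 0.0
```

>>> {"op": "jog_arm", "data": {"steps": [[0,0,0,0,0,0,0.2],[0,0,0,0,0,0,0.2],[0,0,0,0,0,0,0.2],[0,0,0,0,0,0,0.2],[0,0,0,0,0,0,0.2]], "grip_force": 25}}

```text
time_s: 17.65
position: [478.2, -124.4, 51.4]
eef_rot: [0.001, -0.195, 0.981, 0.0]
wrist_force: [-0.7, 1.8, 8.2]
gripper_width: 0.362
grip_force: 25.0
```

Run:
```python
from h import *
st()
```

```text
t 17.65 pos [ 478.2 -124.4   51.4] yaw_y 112.5 tilt [0.001 0.   ] g 0.362 F [-0.7  1.8  8.2] [-0.08  0.48  0.25  2.14 -0.23  0.54  2.31]
```

>>> {"op": "jog_arm", "data": {"steps": [[0,0,0.03,0,0,0,0.2],[0,0,0.08,0,0,0,0.2],[0,0,0.11,0,0,0,0.2],[0,0,0.11,0,0,-0.15,0.2],[0,0,0.11,0,0,-0.291,0.2]]}}

```text
time_s: 18.15
position: [478.2, -124.8, 162.0]
eef_rot: [0.001, -0.047, 0.999, 0.0]
wrist_force: [0.7, -0.2, -1.7]
gripper_width: 0.359
grip_force: 25.0
```

>>> {"op": "jog_arm", "data": {"steps": [[0.017,-0.22,0,0,0,0,0.2],[0.017,-0.22,0,0,0,0,0.2],[0.017,-0.22,0,0,0,0,0.2],[0.017,-0.22,0,0,0,0,0.2],[0.017,-0.22,0,0,0,0,0.2]]}}

```text
time_s: 18.65
position: [493.3, -350.4, 161.0]
eef_rot: [-0.0, -0.048, 0.999, -0.002]
wrist_force: [-0.5, 1.0, -1.8]
gripper_width: 0.363
grip_force: 25.0
```

>>> {"op": "jog_arm", "data": {"steps": [[0,0,-0.03,0,0,0,0.2],[0,0,-0.06,0,0,0,0.2],[0,0,-0.06,0,0,0,0.2],[0,0,-0.06,0,0,0,0.2]]}}

```text
time_s: 19.05
position: [494.4, -344.6, 100.7]
eef_rot: [-0.001, -0.05, 0.999, 0.0]
wrist_force: [0.2, -0.2, -0.4]
gripper_width: 0.363
grip_force: 25.0
```

Run:
```python
from h import *
st(); snap('wrist','w9')
```

```text
t 19.05 pos [ 494.4 -344.6  100.7] yaw_y 95.8 tilt [-0.001  0.   ] g 0.363 F [ 0.2 -0.2 -0.4] [ 0.21  0.56  0.39  1.87 -0.3   0.77  2.44]
```

>>> {"op": "jog_arm", "data": {"steps": [[0.0008,0.0002,-0.006,0,0,0,0.2],[0.0008,0.0002,-0.012,0,0,0,0.2],[0.0008,0.0002,-0.018,0,0,0,0.2],[0.0008,0.0002,-0.024,0,0,0,0.2],[0.0008,0.0002,-0.028,0,0,0,0.2]]}}

```text
time_s: 19.6
position: [495.3, -344.3, 72.0]
eef_rot: [-0.0, -0.051, 0.999, 0.0]
wrist_force: [0.2, 0.3, -1.4]
gripper_width: 0.361
grip_force: 25.0
```

>>> {"op": "jog_arm", "data": {"steps": [[0,0,-0.006,0,0,0,0.2],[0,0,-0.0125,0,0,0,0.2],[0,0,-0.0125,0,0,0,0.2],[0,0,-0.0125,0,0,0,0.55],[0,0,-0.0125,0,0,0,0.55]]}}

```text
time_s: 20.1
position: [495.6, -344.6, 60.2]
eef_rot: [0.0, -0.051, 0.999, -0.0]
wrist_force: [-0.3, -0.4, 0.0]
gripper_width: 0.503
grip_force: 0.0
```

>>> {"op": "jog_arm", "data": {"steps": [[0,0,0.02,0,0,0,0.55],[0,0,0.07,0,0,0,0.55],[0,0,0.11,0,0,0,0.55],[0,0.04,0.11,0,0,0,0.55],[0,0.09,0.11,0,0,0,0.6]]}}

```text
time_s: 20.6
position: [496.1, -256.3, 172.2]
eef_rot: [0.002, -0.048, 0.999, -0.001]
wrist_force: [0.4, 1.0, -0.2]
gripper_width: 0.589
grip_force: 0.0
```

>>> {"op": "jog_arm", "data": {"steps": [[0.001,0.25,0,0,0,-0.029,0.6],[0.001,0.25,0,0,0,-0.029,0.6],[0.001,0.25,0,0,0,-0.029,0.6],[0.001,0.25,0,0,0,-0.029,0.6],[0.001,0.25,0,0,0,-0.029,0.6]]}}

```text
time_s: 21.1
position: [496.4, -2.5, 170.6]
eef_rot: [0.001, -0.036, 0.999, 0.0]
wrist_force: [0.6, -0.4, -0.2]
gripper_width: 0.602
grip_force: 0.0
```

Run:
```python
from h import *
st(); snap('wrist','a3'); n='a3'; p=par(n)
for m,s,c in blacks(n):
    x=fitD([(p,m)],onz(p,[c],30)[0][:2]); print(n,s.tolist(),np.round(x[0][:2],1),round(np.degrees(x[0][2])%180,1),'rms',round(x[1],2))
```

```text
t 21.1 pos [496.4  -2.5 170.6] yaw_y 94.1 tilt [0.001 0.   ] g 0.602 F [ 0.6 -0.4 -0.2] [-0.44  0.29  0.38  2.07 -0.15  0.81  1.67]
a3 [339, 98, 85, 129, 3309] [461.2 134.4] 160.2 rms 22.73
a3 [472, 128, 26, 49, 667] [445.3 228.9] 23.6 rms 21.48
a3 [246, 156, 33, 61, 1949] [496.1   7.1] 4.8 rms 1.27
```

>>> {"op": "jog_arm", "data": {"steps": [[0,0.0105,-0.04,0,0,0,0.6],[0,0.0105,-0.08,0,0,0,0.6],[0,0.0105,-0.11,0,0,0,0.6],[0,0.0105,-0.12,0,0,0,0.6],[0,0.0105,-0.12,0,0,0,0.6]]}}

```text
time_s: 21.65
position: [495.9, 5.5, 49.4]
eef_rot: [-0.001, -0.036, 0.999, -0.0]
wrist_force: [0.2, -0.2, 0.4]
gripper_width: 0.599
grip_force: 0.0
```

>>> {"op": "jog_arm", "data": {"steps": [[0,0,0,0,0,0,0.2],[0,0,0,0,0,0,0.2],[0,0,0,0,0,0,0.2],[0,0,0,0,0,0,0.2],[0,0,0,0,0,0,0.2]], "grip_force": 25}}

```text
time_s: 22.15
position: [497.6, 6.1, 51.4]
eef_rot: [0.001, -0.036, 0.999, 0.0]
wrist_force: [-0.7, 0.8, 7.0]
gripper_width: 0.359
grip_force: 25.0
```

Run:
```python
from h import *
st()
```

```text
t 22.15 pos [497.6   6.1  51.4] yaw_y 94.1 tilt [0.002 0.001] g 0.359 F [-0.7  0.8  7. ] [-0.37  0.49  0.29  2.14 -0.27  0.54  1.76]
```

>>> {"op": "jog_arm", "data": {"steps": [[0,0,0.03,0,0,0,0.2],[0,0,0.08,0,0,0,0.2],[0,0,0.12,0,0,0.03,0.2],[-0.01,-0.04,0.12,0,0,0.03,0.2],[-0.02,-0.088,0.12,0,0,0.03,0.2]]}}

```text
time_s: 22.65
position: [477.8, -80.9, 172.1]
eef_rot: [0.002, -0.054, 0.999, 0.001]
wrist_force: [0.3, -1.0, -0.2]
gripper_width: 0.367
grip_force: 25.0
```

>>> {"op": "jog_arm", "data": {"steps": [[-0.04,-0.23,0,0,0,0,0.2],[-0.04,-0.23,0,0,0,0,0.2],[-0.04,-0.23,0,0,0,0,0.2],[-0.04,-0.23,0,0,0,0,0.2],[-0.04,-0.23,0,0,0,0,0.2]]}}

```text
time_s: 23.15
position: [435.0, -315.6, 170.8]
eef_rot: [0.0, -0.049, 0.999, -0.001]
wrist_force: [0.6, -0.4, -1.1]
gripper_width: 0.363
grip_force: 25.0
```

>>> {"op": "jog_arm", "data": {"steps": [[-0.0145,-0.04,0,0,0,0,0.2],[-0.0145,-0.04,-0.03,0,0,0,0.2],[-0.0145,-0.04,-0.07,0,0,0,0.2],[-0.0145,-0.04,-0.07,0,0,0,0.2],[-0.0145,-0.04,-0.07,0,0,0,0.2]]}}

```text
time_s: 23.65
position: [421.7, -351.7, 100.5]
eef_rot: [-0.001, -0.051, 0.999, 0.0]
wrist_force: [-0.3, -0.1, -0.7]
gripper_width: 0.36
grip_force: 25.0
```

Run:
```python
from h import *
st(); p,im=snap('wrist','w10'); cv2.imwrite('pics/w10b.png',cv2.resize(im[40:280,96:416],(800,600),interpolation=cv2.INTER_CUBIC))
```

```text
t 23.65 pos [ 421.7 -351.7  100.5] yaw_y 95.9 tilt [-0.001  0.001] g 0.36 F [-0.3 -0.1 -0.7] [ 0.23  0.49  0.45  2.   -0.32  0.72  2.55]
```

View pics/w10b.png

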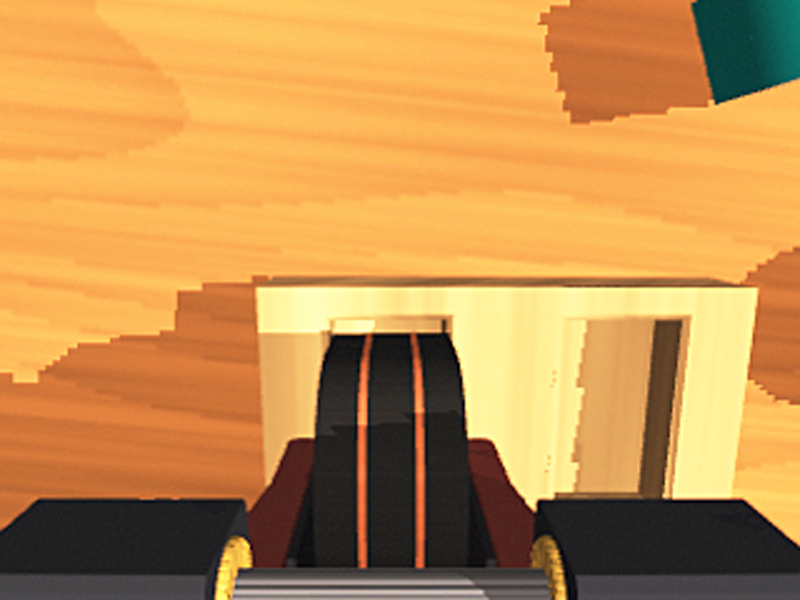

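w10 shows lift2 over the near-left slot: slot edges at columns 330 and 450, lift midline ≈391. It's aligned, so lower it.

>>> {"op": "jog_arm", "data": {"steps": [[0.001,-0.0003,-0.008,0,0,0,0.2],[0.001,-0.0003,-0.014,0,0,0,0.2],[0.001,-0.0003,-0.02,0,0,0,0.2],[0.001,-0.0003,-0.026,0,0,0,0.2],[0.001,-0.0003,-0.029,0,0,0,0.2]]}}

```text
time_s: 24.2
position: [422.8, -352.0, 70.5]
eef_rot: [-0.0, -0.051, 0.999, 0.0]
wrist_force: [0.3, 0.0, -0.7]
gripper_width: 0.36
grip_force: 25.0
```

>>> {"op": "jog_arm", "data": {"steps": [[0,0,-0.006,0,0,0,0.2],[0,0,-0.011,0,0,0,0.2],[0,0,-0.011,0,0,0,0.2],[0,0,-0.011,0,0,0,0.55],[0,0,-0.011,0,0,0,0.55]]}}

```text
time_s: 24.7
position: [423.1, -352.4, 60.3]
eef_rot: [0.0, -0.051, 0.999, -0.0]
wrist_force: [0.6, -0.5, 0.7]
gripper_width: 0.504
grip_force: 0.0
```

>>> {"op": "jog_arm", "data": {"steps": [[0,0,0.02,0,0,0,0.55],[0,0,0.07,0,0,0,0.55],[0,0,0.12,0,0,0,0.55],[0.01,0.04,0.15,0,0,-0.1,0.55],[0.02,0.08,0.15,0,0,-0.2,0.6]]}}

```text
time_s: 25.2
position: [444.9, -274.2, 214.7]
eef_rot: [0.004, 0.053, 0.999, -0.001]
wrist_force: [1.4, 1.2, -0.1]
gripper_width: 0.586
grip_force: 0.0
```

>>> {"op": "jog_arm", "data": {"steps": [[0.03,0.24,0,0,0,-0.213,0.6],[0.03,0.24,0,0,0,-0.213,0.6],[0.03,0.24,0,0,0,-0.213,0.6],[0.03,0.24,0,0,0,-0.213,0.6],[0.03,0.24,0,0,0,-0.213,0.6]]}}

```text
time_s: 25.7
position: [473.0, -30.2, 210.7]
eef_rot: [0.001, 0.155, 0.988, 0.0]
wrist_force: [0.9, 0.0, 0.4]
gripper_width: 0.603
grip_force: 0.0
```

>>> {"op": "jog_arm", "data": {"steps": [[0.022,0.13,0,0,0,0,0.6],[0.022,0.13,0,0,0,0,0.6],[0.022,0.13,0,0,0,0,0.6],[0.022,0.13,0,0,0,0,0.6],[0.022,0.13,0,0,0,0,0.6]]}}

```text
time_s: 26.2
position: [494.9, 97.8, 210.1]
eef_rot: [-0.0, 0.154, 0.988, -0.0]
wrist_force: [-0.2, 0.3, 0.7]
gripper_width: 0.596
grip_force: 0.0
```

Run:
```python
from h import *
st(); snap('wrist','a4'); n='a4'; p=par(n)
for m,s,c in blacks(n):
    x=fitD([(p,m)],onz(p,[c],30)[0][:2]); print(n,s.tolist(),np.round(x[0][:2],1),round(np.degrees(x[0][2])%180,1),'rms',round(x[1],2))
```

```text
t 26.2 pos [494.9  97.8 210.1] yaw_y 72.3 tilt [-0. -0.] g 0.596 F [-0.2  0.3  0.7] [-0.68  0.25  0.43  2.02 -0.13  0.9   1.07]
a4 [401, 40, 45, 67, 1649] [443.5 309.3] 3.5 rms 7.39
a4 [259, 146, 31, 53, 1580] [495.4 123.5] 162.3 rms 1.2
```

>>> {"op": "jog_arm", "data": {"steps": [[0.0005,0.0255,0,0,0,0,0.6],[0.0005,0.0255,-0.05,0,0,0,0.6],[0.0005,0.0255,-0.1,0,0,0,0.6],[0.0005,0.0255,-0.14,0,0,0,0.6],[0.0005,0.0255,-0.16,0,0,0,0.6]]}}

```text
time_s: 26.75
position: [493.7, 120.3, 47.4]
eef_rot: [-0.002, 0.156, 0.988, -0.002]
wrist_force: [0.2, -0.3, -0.6]
gripper_width: 0.598
grip_force: 0.0
```

>>> {"op": "jog_arm", "data": {"steps": [[0,0,0,0,0,0,0.6],[0,0,0,0,0,0,0.2],[0,0,0,0,0,0,0.2],[0,0,0,0,0,0,0.2],[0,0,0,0,0,0,0.2]], "grip_force": 25}}

```text
time_s: 27.25
position: [496.6, 123.2, 51.6]
eef_rot: [0.001, 0.155, 0.988, 0.001]
wrist_force: [-1.9, -0.9, 7.0]
gripper_width: 0.364
grip_force: 25.0
```

>>> {"op": "jog_arm", "data": {"steps": [[0,0,0,0,0,0,0.2],[0,0,0,0,0,0,0.2]]}}

```text
time_s: 27.45
position: [496.6, 123.3, 51.7]
eef_rot: [0.001, 0.155, 0.988, 0.001]
wrist_force: [-0.9, -1.4, 8.1]
gripper_width: 0.365
grip_force: 25.0
```

Run:
```python
from h import *
st()
```

```text
t 27.45 pos [496.6 123.3  51.7] yaw_y 72.2 tilt [0.002 0.001] g 0.365 F [-0.9 -1.4  8.1] [-0.62  0.51  0.31  2.11 -0.29  0.56  1.16]
```

>>> {"op": "jog_arm", "data": {"steps": [[0,0,0.03,0,0,0,0.2],[0,0,0.08,0,0,0,0.2],[0,0,0.12,0,0,0.1,0.2],[0,-0.04,0.12,0,0,0.2,0.2],[0,-0.088,0.12,0,0,0.3,0.2]]}}

```text
time_s: 27.95
position: [496.7, 36.8, 172.3]
eef_rot: [0.002, 0.0, 1.0, 0.001]
wrist_force: [0.5, -1.2, -1.6]
gripper_width: 0.363
grip_force: 25.0
```

>>> {"op": "jog_arm", "data": {"steps": [[-0.04,-0.23,0,0,0,0.113,0.2],[-0.04,-0.23,0,0,0,0.113,0.2],[-0.04,-0.23,0,0,0,0.113,0.2],[-0.04,-0.23,0,0,0,0.113,0.2],[-0.04,-0.23,0,0,0,0.113,0.2]]}}

```text
time_s: 28.45
position: [454.3, -198.3, 171.0]
eef_rot: [0.001, -0.049, 0.999, -0.0]
wrist_force: [0.4, 0.8, -1.4]
gripper_width: 0.363
grip_force: 25.0
```

>>> {"op": "jog_arm", "data": {"steps": [[-0.041,-0.0855,0,0,0,0,0.2],[-0.041,-0.0855,0,0,0,0,0.2],[-0.041,-0.0855,-0.03,0,0,0,0.2],[-0.041,-0.0855,-0.07,0,0,0,0.2],[-0.041,-0.0855,-0.07,0,0,0,0.2]]}}

```text
time_s: 28.95
position: [411.7, -278.8, 97.2]
eef_rot: [-0.003, -0.051, 0.999, 0.002]
wrist_force: [-0.0, 0.1, -0.4]
gripper_width: 0.364
grip_force: 25.0
```

Run:
```python
from h import *
st(); p,im=snap('wrist','w11'); cv2.imwrite('pics/w11b.png',cv2.resize(im[40:280,96:416],(800,600),interpolation=cv2.INTER_CUBIC))
```

```text
t 28.95 pos [ 411.7 -278.8   97.2] yaw_y 95.8 tilt [-0.007  0.003] g 0.364 F [-0.   0.1 -0.4] [ 0.12  0.43  0.43  2.12 -0.29  0.66  2.42]
```

Not settled yet, so hold for a few rows and read the pose again.

>>> {"op": "jog_arm", "data": {"steps": [[0.001,0,0,0,0,0,0.2],[0.001,0,0,0,0,0,0.2],[0.001,0,0,0,0,0,0.2]]}}

```text
time_s: 29.3
position: [416.7, -280.5, 101.7]
eef_rot: [0.001, -0.051, 0.999, -0.001]
wrist_force: [-0.2, -0.1, -0.9]
gripper_width: 0.362
grip_force: 25.0
```

>>> {"op": "jog_arm", "data": {"steps": [[-0.001,0.0003,-0.008,0,0,0,0.2],[-0.001,0.0003,-0.014,0,0,0,0.2],[-0.001,0.0003,-0.02,0,0,0,0.2],[-0.001,0.0003,-0.026,0,0,0,0.2],[-0.001,0.0003,-0.03,0,0,0,0.2]]}}

```text
time_s: 29.8
position: [414.2, -279.9, 69.3]
eef_rot: [-0.0, -0.051, 0.999, 0.0]
wrist_force: [0.2, -0.2, -0.7]
gripper_width: 0.361
grip_force: 25.0
```

>>> {"op": "jog_arm", "data": {"steps": [[0.001,0,-0.006,0,0,0,0.2],[0.001,0,-0.0105,0,0,0,0.2],[0.001,0,-0.0105,0,0,0,0.2],[0.001,0,-0.0105,0,0,0,0.55],[0.001,0,-0.0105,0,0,0,0.55]]}}

```text
time_s: 30.3
position: [415.7, -280.1, 59.7]
eef_rot: [0.0, -0.051, 0.999, -0.0]
wrist_force: [-0.5, -0.1, 0.7]
gripper_width: 0.503
grip_force: 0.0
```

>>> {"op": "jog_arm", "data": {"steps": [[0,0,0.02,0,0,0,0.55],[0,0,0.07,0,0,0,0.55],[0,0,0.12,0,0,0,0.55],[0.04,0.01,0.15,0,0,-0.1,0.55],[0.08,0.02,0.19,0,0,-0.102,0.6]]}}

```text
time_s: 30.8
position: [490.1, -261.2, 245.8]
eef_rot: [0.001, 0.002, 1.0, 0.0]
wrist_force: [0.2, -1.1, 0.3]
gripper_width: 0.592
grip_force: 0.0
```

>>> {"op": "jog_arm", "data": {"steps": [[0.155,0.01,0,0,0,0,0.6],[0.155,0.01,0,0,0,0,0.6],[0.155,0.01,0,0,0,0,0.6],[0.155,0.01,0,0,0,0,0.6],[0.155,0.01,0,0,0,0,0.6]]}}

```text
time_s: 31.3
position: [645.5, -250.7, 242.6]
eef_rot: [-0.001, -0.001, 1.0, -0.0]
wrist_force: [0.3, -0.1, -1.3]
gripper_width: 0.602
grip_force: 0.0
```

Run:
```python
from h import *
st(); p,im=snap('wrist','c1')
```

```text
t 31.3 pos [ 645.5 -250.7  242.6] yaw_y 90.1 tilt [-0.001 -0.   ] g 0.602 F [ 0.3 -0.1 -1.3] [-0.05  0.55  0.49  1.53 -0.27  1.13  2.07]
```

>>> {"op": "jog_arm", "data": {"steps": [[0.02,0.2,0,0,0,0,0.6],[0.02,0.2,0,0,0,0,0.6],[0.02,0.2,0,0,0,0,0.6],[0.02,0.2,0,0,0,0,0.6],[0.02,0.2,0,0,0,0,0.6]]}}

```text
time_s: 31.85
position: [664.2, -42.3, 243.7]
eef_rot: [-0.0, -0.005, 1.0, 0.003]
wrist_force: [0.7, 1.4, 0.1]
gripper_width: 0.599
grip_force: 0.0
```

Run:
```python
from h import *
st(); p,im2=snap('wrist','c2')
im=cv2.imread('pics/c1.png')
cv2.imwrite('pics/c12.png',np.hstack([cv2.resize(im[0:235,56:456],(400,235)),cv2.resize(im2[0:235,56:456],(400,235))]).repeat(2,0).repeat(2,1)[:, :1] if 0 else np.vstack([cv2.resize(im[60:240,76:456],None,fx=1.58,fy=1.58,interpolation=cv2.INTER_CUBIC),cv2.resize(im2[60:240,76:456],None,fx=1.58,fy=1.58,interpolation=cv2.INTER_CUBIC)]))
print(cv2.imread('pics/c12.png').shape)
```

```text
t 31.85 pos [664.2 -42.3 243.7] yaw_y 90.6 tilt [-0.     0.005] g 0.599 F [0.7 1.4 0.1] [-0.35  0.49  0.46  1.6  -0.25  1.1   1.76]
(568, 600, 3)
```

View pics/c12.png

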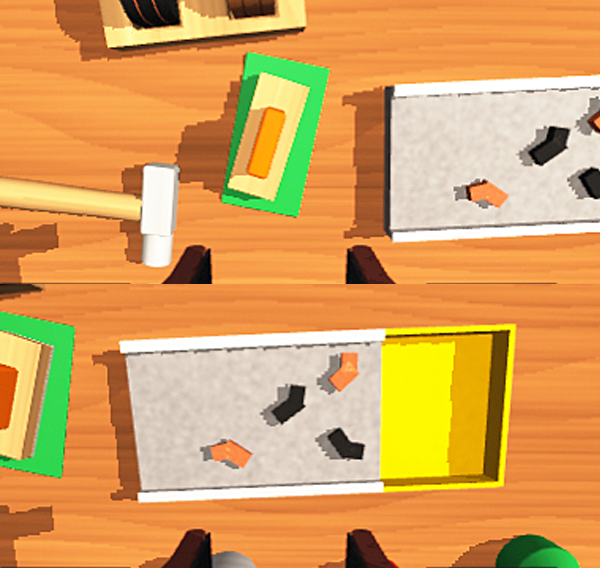

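c12's upper tile shows the mat with corners (247,53), (329,68), (298,217) and (222,201). The scraper stands on it, fin top around (266,107)–(269,179), and 4 chips are on the board. The lower tile shows the board and tray: near rail (121,343)–(385,330), far rail (138,501)–(383,491), tray end (516,324)–(503,486).

Run:
```python
from h import *
p1,p2=par('c1'),par('c2')
c=lambda a,dy=0:(np.array(a,float)-[0,dy]+.5)/1.58-.5+[76,60]
pad=[(-65,-35,3),(-65,35,3),(65,35,3),(65,-35,3)]
x,e=fit([(p1,pad,c([(247,53),(329,68),(298,217),(222,201)]))],[612,-254,0,-.16]); print('pad',np.round(x[:3],1),round(np.degrees(x[3]),1),round(e,2))
fin=[(-25,-8,66),(-25,8,66),(25,8,66),(25,-8,66)]; foot=[(-48,20,22),(-48,-20,22),(48,20,22)]
print('fin top z69',np.round(onz(p1,c([(266,107),(286,112),(268,180),(248,174)]),69),1).tolist())
print('foot top z25',np.round(onz(p1,c([(309,88),(260,72),(271,201)]),25),1).tolist())
x,e=fit([(p1,fin+foot,c([(266,107),(286,112),(268,180),(248,174),(309,88),(260,72),(271,201)]))],[612,-254,3,-.2]); print('scraper',np.round(x[:3],1),round(np.degrees(x[3]),1),round(e,2))
B=[(-63,-100,34),(63,-100,34),(-63,100,34),(63,100,34),(-63,200,34),(63,200,34)]
uv=c([(121,343),(138,501),(385,330),(383,491),(516,324),(503,486)],284)
x,e=fit([(p2,B[:4],uv[:4])],[620,-60,0,.05]); print('board',np.round(x[:3],1),round(np.degrees(x[3]),1),round(e,2))
x,e=fit([(p2,B[:4],uv[:4]),(p1,B[:2],c([(388,86),(392,241)]))],[620,-60,0,.05]); print('board2',np.round(x[:3],1),round(np.degrees(x[3]),1),round(e,2))
print('board z34',np.round(onz(p2,uv,34),1).tolist())
print('board c1',np.round(onz(p1,c([(388,86),(392,241)]),34),1).tolist())
print('chips',np.round(onz(p2,c([(344,371),(290,404),(228,453),(345,445)],284),28),0).tolist())
```

```text
pad [ 613.8 -254.9   -7.1] -10.8 0.63
fin top z69 [[585.9, -259.3, 69.0], [589.3, -245.5, 69.0], [637.3, -258.1, 69.0], [632.9, -272.5, 69.0]]
foot top z25 [[572.4, -226.9, 25.0], [560.5, -265.1, 25.0], [663.3, -256.7, 25.0]]
scraper [ 612.1 -259.6   -2.8] -16.9 1.83
board [628.  -58.6  -1.9] 3.0 1.16
board2 [628.1 -59.5  -4. ] 3.2 2.82
board z34 [[571.4, -160.7, 34.0], [694.9, -156.0, 34.0], [560.1, 37.7, 34.0], [684.6, 44.6, 34.0], [554.2, 136.4, 34.0], [679.4, 143.2, 34.0]]
board c1 [[570.9, -167.3, 34.0], [695.0, -156.1, 34.0]]
chips [[590.0, 9.0, 28.0], [616.0, -32.0, 28.0], [655.0, -82.0, 28.0], [648.0, 13.0, 28.0]]
```

>>> {"op": "jog_arm", "data": {"steps": [[-0.054,-0.209,0,0,0,-0.279,0.45],[-0.054,-0.209,0,0,0,-0.279,0.45],[-0.054,-0.209,0,0,0,-0.279,0.45],[-0.054,-0.209,0,0,0,-0.279,0.45],[-0.054,-0.209,0,0,0,-0.279,0.45]]}}

```text
time_s: 32.4
position: [605.2, -270.0, 245.1]
eef_rot: [-0.0, 0.145, 0.989, -0.002]
wrist_force: [-0.3, -0.7, -0.1]
gripper_width: 0.447
grip_force: 0.0
```

>>> {"op": "jog_arm", "data": {"steps": [[0,0,-0.04,0,0,0,0.45],[0,0,-0.09,0,0,0,0.45],[0,0,-0.13,0,0,0,0.45],[0,0,-0.13,0,0,0,0.45],[0,0,-0.13,0,0,0,0.45]]}}

```text
time_s: 32.9
position: [609.8, -261.6, 114.8]
eef_rot: [-0.0, 0.14, 0.99, -0.0]
wrist_force: [1.1, -1.0, 0.5]
gripper_width: 0.449
grip_force: 0.0
```

Run:
```python
from h import *
st(); p,im=snap('wrist','c3')
hsv=cv2.cvtColor(im,cv2.COLOR_BGR2HSV); cv2.imwrite('pics/c3b.png',cv2.resize(im[150:330,150:360],None,fx=2.8,fy=2.8))
m=((hsv[...,0]>4)&(hsv[...,0]<14)&(hsv[...,1]>200)&(hsv[...,2]>150)).astype(np.uint8); n,l,s,c=cv2.connectedComponentsWithStats(m); print([(s[i].tolist(),c[i].round(1).tolist()) for i in range(1,n) if s[i][4]>150])
```

```text
t 32.9 pos [ 609.8 -261.6  114.8] yaw_y 73.9 tilt [-0.001 -0.   ] g 0.449 F [ 1.1 -1.   0.5] [-0.03  0.64  0.5   1.71 -0.38  0.88  1.92]
[([244, 175, 23, 76, 664], [251.6, 216.2])]
```

>>> {"op": "jog_arm", "data": {"steps": [[0.0015,0.001,-0.03,0,0,0,0.45],[0.0015,0.001,-0.05,0,0,0,0.45],[0.0015,0.001,-0.062,0,0,0,0.45],[0.0015,0.001,-0.062,0,0,0,0.45],[0.0015,0.001,-0.062,0,0,0,0.45]]}}

```text
time_s: 33.45
position: [613.1, -260.2, 53.6]
eef_rot: [0.001, 0.139, 0.99, -0.0]
wrist_force: [-0.1, 0.1, -0.6]
gripper_width: 0.452
grip_force: 0.0
```

>>> {"op": "jog_arm", "data": {"steps": [[0,0,0,0,0,0,0.05],[0,0,0,0,0,0,0.05],[0,0,0,0,0,0,0.05],[0,0,0,0,0,0,0.05],[0,0,0,0,0,0,0.05]], "grip_force": 40}}

```text
time_s: 33.95
position: [612.4, -259.7, 52.3]
eef_rot: [0.0, 0.139, 0.99, -0.0]
wrist_force: [-0.2, -0.6, 3.7]
gripper_width: 0.181
grip_force: 40.0
```

Run:
```python
from h import *
st()
```

```text
t 33.95 pos [ 612.4 -259.7   52.3] yaw_y 74.0 tilt [ 0.001 -0.   ] g 0.181 F [-0.2 -0.6  3.7] [-0.01  0.72  0.45  1.74 -0.43  0.78  1.95]
```

>>> {"op": "jog_arm", "data": {"steps": [[0,0,0.03,0,0,0,0.05],[0,0,0.057,0,0,0,0.05],[0.005,0.03,0.057,0,0,0.13,0.05],[0.01,0.07,0.057,0,0,0.26,0.05],[0.02,0.1,0.057,0,0,0.333,0.05]]}}

```text
time_s: 34.45
position: [631.5, -157.1, 108.5]
eef_rot: [-0.001, -0.029, 1.0, 0.001]
wrist_force: [1.2, 0.4, -1.2]
gripper_width: 0.181
grip_force: 40.0
```

>>> {"op": "jog_arm", "data": {"steps": [[0,0.0255,0,0,0,0,0.05],[0,0.0255,0,0,0,0,0.05],[0,0.0255,0,0,0,0,0.05]]}}

```text
time_s: 34.75
position: [631.8, -133.4, 108.4]
eef_rot: [-0.001, -0.028, 1.0, 0.0]
wrist_force: [-0.1, -1.1, -1.9]
gripper_width: 0.179
grip_force: 40.0
```

Run:
```python
from h import *
st(); p,im=snap('wrist','c4'); a,b=snap('scene','s4')
cv2.imwrite('pics/c4b.png',np.hstack([cv2.resize(im[90:270,130:380],(400,288),interpolation=cv2.INTER_CUBIC),cv2.resize(b[120:300,130:380],(400,288),interpolation=cv2.INTER_CUBIC)]))
```

```text
t 34.75 pos [ 631.8 -133.4  108.4] yaw_y 93.2 tilt [-0.001 -0.   ] g 0.179 F [-0.1 -1.1 -1.9] [-0.18  0.61  0.41  1.76 -0.31  0.84  2.  ]
```

View pics/c4b.png

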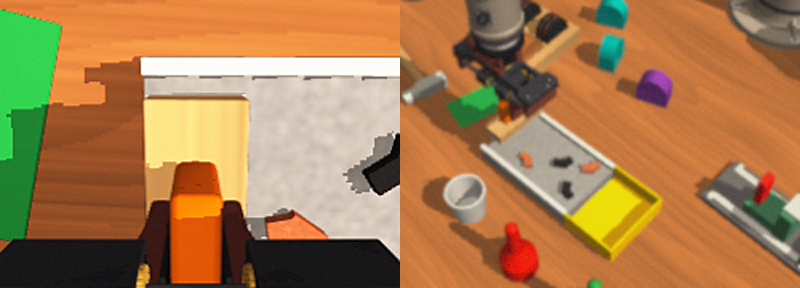

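c4b shows the scraper held just above the board's −y end with its near edge inside the near rail. The nearest chip starts at about (265,215). Checking the clearances.

Run:
```python
from h import *
p=par('c4'); c=lambda a:(np.array(a,float)+.5)/1.6-.5+[130,90]
print('foot near top edge z81',np.round(onz(p,c([(147,97),(248,97)]),81),1).tolist())
print('rail top inner/outer z34',np.round(onz(p,c([(145,76),(145,58),(390,76),(390,58)]),34),1).tolist())
print('chip left edge z24',np.round(onz(p,c([(266,216),(268,238),(365,190)]),24),1).tolist())
```

```text
foot near top edge z81 [[583.0, -154.0, 81.0], [581.0, -116.6, 81.0]]
rail top inner/outer z34 [[578.4, -160.1, 34.0], [570.2, -160.3, 34.0], [571.8, -44.6, 34.0], [563.6, -45.9, 34.0]]
chip left edge z24 [[649.0, -94.7, 24.0], [661.5, -92.4, 24.0], [631.6, -43.9, 24.0]]
```

>>> {"op": "jog_arm", "data": {"steps": [[0.0015,0,-0.015,0,0,0,0.05],[0.0015,0,-0.03,0,0,0,0.05],[0.0015,0,-0.034,0,0,0,0.05],[0.0015,0,-0.034,0,0,0,0.05]]}}

```text
time_s: 35.25
position: [632.7, -134.6, 73.5]
eef_rot: [-0.001, -0.026, 1.0, 0.0]
wrist_force: [-0.1, -0.5, -2.4]
gripper_width: 0.181
grip_force: 40.0
```

>>> {"op": "jog_arm", "data": {"steps": [[-0.0007,0.012,0,0,0,0,0.05],[-0.0014,0.024,0,0,0,0,0.05],[-0.002,0.036,0,0,0,0,0.05],[-0.0027,0.048,0,0,0,0,0.05],[-0.0034,0.06,0,0,0,0,0.05]]}}

```text
time_s: 35.75
position: [630.2, -72.2, 74.8]
eef_rot: [-0.0, -0.028, 1.0, 0.0]
wrist_force: [0.0, 0.0, -2.4]
gripper_width: 0.179
grip_force: 40.0
```

Run:
```python
from h import *
st()
```

```text
t 35.75 pos [630.2 -72.2  74.8] yaw_y 93.2 tilt [-0.  0.] g 0.179 F [ 0.   0.  -2.4] [-0.27  0.64  0.39  1.8  -0.33  0.76  1.93]
```

>>> {"op": "jog_arm", "data": {"steps": [[-0.0007,0.012,-0.0008,0,0,0,0.05],[-0.0014,0.024,-0.0008,0,0,0,0.05],[-0.002,0.036,-0.0008,0,0,0,0.05],[-0.0027,0.048,-0.0008,0,0,0,0.05],[-0.0034,0.06,-0.0008,0,0,0,0.05]]}}

```text
time_s: 36.25
position: [626.8, -13.0, 74.0]
eef_rot: [0.0, -0.027, 1.0, -0.0]
wrist_force: [0.3, -0.2, -1.7]
gripper_width: 0.184
grip_force: 40.0
```

>>> {"op": "jog_arm", "data": {"steps": [[-0.0007,0.012,0,0,0,0,0.05],[-0.0014,0.024,0,0,0,0,0.05],[-0.002,0.036,0,0,0,0,0.05],[-0.0027,0.048,0,0,0,0,0.05],[-0.0029,0.052,0,0,0,0,0.05]]}}

```text
time_s: 36.75
position: [624.3, 40.0, 74.3]
eef_rot: [0.0, -0.028, 1.0, 0.0]
wrist_force: [0.5, 0.7, -1.2]
gripper_width: 0.182
grip_force: 40.0
```

>>> {"op": "jog_arm", "data": {"steps": [[0,0,0,0,0,0,0.05],[0,0,0,0,0,0,0.05],[0,0,0,0,0,0,0.05]]}}

```text
time_s: 37.05
position: [623.8, 37.2, 73.9]
eef_rot: [-0.0, -0.027, 1.0, -0.0]
wrist_force: [0.2, 0.1, -2.2]
gripper_width: 0.18
grip_force: 40.0
```

>>> {"op": "jog_arm", "data": {"steps": [[0,0,0.03,0,0,0,0.05],[0,0,0.06,0,0,0,0.05],[0,-0.04,0.06,0,0,0,0.05],[0,-0.09,0.06,0,0,0,0.05],[0,-0.1,0.06,0,0,0,0.05]]}}

```text
time_s: 37.55
position: [623.0, -70.6, 134.9]
eef_rot: [0.0, -0.023, 1.0, -0.002]
wrist_force: [-0.3, -0.4, -1.8]
gripper_width: 0.183
grip_force: 40.0
```

>>> {"op": "jog_arm", "data": {"steps": [[-0.009,-0.19,0,0,0,-0.23,0.05],[-0.009,-0.19,0,0,0,-0.23,0.05],[-0.009,-0.19,0,0,0,-0.23,0.05],[-0.009,-0.19,0,0,0,-0.23,0.05],[-0.009,-0.19,0,0,0,-0.23,0.05]]}}

```text
time_s: 38.05
position: [612.0, -261.3, 134.6]
eef_rot: [0.0, 0.093, 0.996, -0.003]
wrist_force: [-0.1, 0.5, -1.2]
gripper_width: 0.18
grip_force: 40.0
```

>>> {"op": "jog_arm", "data": {"steps": [[0,0,0,0,0,0,0.05],[0,0,0,0,0,0,0.05]]}}

```text
time_s: 38.25
position: [615.1, -250.5, 133.6]
eef_rot: [-0.0, 0.087, 0.996, 0.001]
wrist_force: [-0.7, -0.1, -2.2]
gripper_width: 0.179
grip_force: 40.0
```

Run:
```python
from h import *
st(); snap('scene','s5'); snap('top','t5'); snap('wrist','w5p')
ps=par('s5'); im=cv2.imread('pics/s5.png'); pt=par('t5'); it=cv2.imread('pics/t5.png')
# rectify board+tray region in both views: local coords, board top plane
R=Ro.from_euler('z',np.radians(3.15)).as_matrix()
out=[]
for p,i in ((ps,im),(pt,it)):
    xs,ys=np.meshgrid(np.linspace(-63,63,127),np.linspace(-105,205,311))
    X=np.c_[xs.ravel(),ys.ravel(),np.full(xs.size,24.)]@R.T+[627.9,-58.9,0]
    uv=proj(p,X).astype(np.float32).reshape(311,127,2); out.append(cv2.remap(i,uv[...,0],uv[...,1],cv2.INTER_LINEAR))
b=np.hstack(out).transpose(1,0,2); cv2.imwrite('pics/rect.png',b)
for o in out:
    q=o[15:195,12:115].astype(int); sat=q.max(2)-q.min(2); bad=(sat>60)|(q.max(2)<70); n,l,s,c=cv2.connectedComponentsWithStats(bad.astype(np.uint8)); print([s[k].tolist() for k in range(1,n) if s[k][4]>15], q.reshape(-1,3).mean(0))
# pad green corners in wrist view
w=cv2.imread('pics/w5p.png'); h=cv2.cvtColor(w,cv2.COLOR_BGR2HSV); m=((h[...,0]>45)&(h[...,0]<75)&(h[...,1]>120)).astype(np.uint8); print('green px',m.sum())
T=np.hstack([cv2.resize(b,(440,360)),cv2.resize(w[100:340,150:366],(330,360))]); cv2.imwrite('pics/rect2.png',T); print(T.shape)
```

```text
t 38.25 pos [ 615.1 -250.5  133.6] yaw_y 80.0 tilt [-0.001  0.001] g 0.179 F [-0.7 -0.1 -2.2] [-0.05  0.62  0.5   1.7  -0.36  0.91  1.99]
[] [152.68349515 167.08414239 176.08365696]
[] [144.09115426 160.85474649 171.22918015]
green px 2724
(360, 770, 3)
```

The board is clear in both views. Set the scraper down on the mat.

>>> {"op": "jog_arm", "data": {"steps": [[-0.0005,-0.0035,0,0,0,-0.014,0.05],[-0.0005,-0.0035,-0.03,0,0,-0.014,0.05],[-0.0005,-0.0035,-0.06,0,0,-0.014,0.05],[-0.0005,-0.0035,-0.06,0,0,-0.014,0.05],[-0.0005,-0.0035,-0.06,0,0,-0.014,0.05]]}}

```text
time_s: 38.9
position: [614.4, -255.3, 74.2]
eef_rot: [-0.0, 0.095, 0.996, -0.0]
wrist_force: [0.1, -0.3, -1.5]
gripper_width: 0.181
grip_force: 40.0
```

>>> {"op": "jog_arm", "data": {"steps": [[0,0,-0.008,0,0,0,0.05],[0,0,-0.015,0,0,0,0.05],[0,0,-0.019,0,0,0,0.05],[0,0,-0.021,0,0,0,0.05],[0,0,-0.0215,0,0,0,0.05]]}}

```text
time_s: 39.4
position: [614.4, -255.4, 52.4]
eef_rot: [-0.0, 0.095, 0.995, 0.0]
wrist_force: [0.3, -0.4, -1.5]
gripper_width: 0.178
grip_force: 40.0
```

>>> {"op": "jog_arm", "data": {"steps": [[0,0,0,0,0,0,0.05],[0,0,0,0,0,0,0.45],[0,0,0,0,0,0,0.45],[0,0,0,0,0,0,0.45],[0,0,0,0,0,0,0.45]]}}

```text
time_s: 39.9
position: [614.6, -255.5, 52.7]
eef_rot: [0.0, 0.095, 0.995, -0.0]
wrist_force: [-0.5, 0.5, -0.5]
gripper_width: 0.444
grip_force: 0.0
```

>>> {"op": "jog_arm", "data": {"steps": [[0,0,0.03,0,0,0,0.45],[0,0,0.08,0,0,0,0.45],[0,0,0.13,0,0,0,0.45],[0,0,0.17,0,0,0,0.6],[0,0,0.19,0,0,0,0.6]]}}

```text
time_s: 40.4
position: [615.7, -256.5, 247.1]
eef_rot: [0.003, 0.095, 0.995, -0.001]
wrist_force: [0.7, 0.6, -0.5]
gripper_width: 0.583
grip_force: 0.0
```

>>> {"op": "jog_arm", "data": {"steps": [[0.05,0,0,0,0,0.1,0.6],[0.05,0.0,0,0,0,0.188,0.6],[0.05,0.0,0,0,0,0.188,0.6],[0.05,0.0,0,0,0,0.188,0.6],[0.05,0.0,0,0,0,0.188,0.6]]}}

```text
time_s: 40.9
position: [663.5, -256.1, 242.7]
eef_rot: [-0.0, 0.002, 1.0, -0.0]
wrist_force: [0.2, -0.2, 0.0]
gripper_width: 0.602
grip_force: 0.0
```

Run:
```python
from h import *
st(); p,w=snap('wrist','d1'); ps,s=snap('scene','d2'); pt,t=snap('top','d3')
T=np.vstack([np.hstack([cv2.resize(w[30:240,100:420],(450,295)),cv2.resize(t[130:260,110:370],(350,295)[:2])]),cv2.resize(s[90:300,130:440],(800,300)[:2] if 0 else (443,300))  if 0 else np.hstack([cv2.resize(s[90:300,130:420],(414,300)),np.zeros((300,386,3),np.uint8)])])
R=Ro.from_euler('z',np.radians(3.15)).as_matrix()
xs,ys=np.meshgrid(np.linspace(-70,70,141),np.linspace(-105,205,311))
X=np.c_[xs.ravel(),ys.ravel(),np.full(xs.size,15.)]@R.T+[627.9,-58.9,0]
uv=proj(ps,X).astype(np.float32).reshape(311,141,2); b=cv2.remap(s,uv[...,0],uv[...,1],cv2.INTER_LINEAR).transpose(1,0,2)
b=cv2.resize(b,(380,172)); T[295:295+172,417:797]=b
cv2.imwrite('pics/final.png',T); print(T.shape)
```

```text
t 40.9 pos [ 663.5 -256.1  242.7] yaw_y 89.7 tilt [-0. -0.] g 0.602 F [ 0.2 -0.2  0. ] [-0.05  0.58  0.51  1.48 -0.29  1.15  2.08]
(595, 800, 3)
```

View pics/final.png

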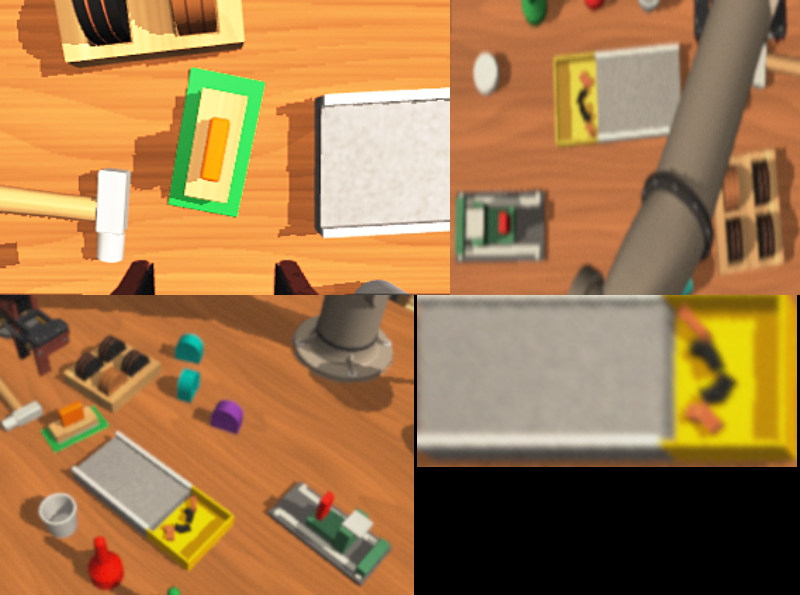

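The final picture shows all 4 trimmings in the tray and the board bare. Brown and three black blocks fill the rack, the clamp is shut, and the scraper stands centred on its mat. The bystanders look undisturbed. Handing in.

```bash
python3 -c "
from station import arm
print(arm.finish_job())"
```

```text
the job is handed in; nothing more can be done
None
```

I handed the job in after about 41 s of robot time: the heel and all three black blocks are in the rack, the clamp is shut, all four trimmings are in the tray, and the scraper is upright mid-mat; the verdict was not shown.

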